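# Lock the row of stone sample blocks with the wedge

## Task

Slide the row of three sample blocks closed against the spring plate in the packing frame, and lock it with the tapered wooden wedge from the low cubby: drive the wedge, toe first and flat on the bench with its straight side against the blocks, into the last gap beside the slanted stop until the whole row is tight between wedge and plate. Only the wedge's toe sticks out of the cubby, so draw it out by that, lay it down on the bench and let go of it before you take it again from the tang end to drive it. Push firmly but do not crush the blocks, let go at the end, and leave the other things on the bench where they are.

Things in the scene. Friction and masses are not known exactly. Their poses are not given: they have to be found in the camera images.
- frame: Brown wood rails fixed to the bench, no floor (all slides on the bench, z = 0). Origin on the bench at the gap's mouth, x into the frame (the wedge's way in), y left along the row, z up. Inside x = 0 to 120 mm; back rail 34 mm high; end rails 50 mm high at y = 58 to 70 and -212 to -200. Front lip 12 mm high, x = -8 to 0, y = -200 to -8; left of it the mouth is open. Row closed: gap's right face at y = 0.
- plate_face (a point): Middle of the free face of the aluminium spring plate at the right end of the row (frame x = 60, y = -180, 20 mm up; plate 43 mm high). This point is fixed to the frame. The plate itself yields at most 3.5 mm towards -y of the frame, about 3 N per mm, then is solid.
- stop: Slanted wooden stop, 40 mm high, fixed at the gap's left. Axes as the frame's; origin a point on the bench within 3 mm of the frame's origin, shifted along y by an amount that differs each run: how deep the wedge goes must be felt. Its face starts 33.2 mm left of that point at x = 0 and comes 0.154 mm nearer the row for each mm of depth, to x = 75.
- block_a: Loose sample block beside the spring plate: wood base, cream pad, 114 (x) x 60 (y, along the row) x 45 mm high, 0.15 kg. Origin centre of its underside, axes as the frame's. Lifting bar on top in the middle, 44 (x) x 16 (y) mm, from 45 to 75 mm above the bench; small stones in front of and behind it, up to 60 mm high.
- block_b: Middle block of the row, the same as block_a with its lifting bar.
- block_c: Block at the gap, the same as block_a with its lifting bar. At the start the blocks stand apart and this one is 13 to 17 mm too far left, so the gap is too narrow for the wedge's toe until the row is slid closed against the plate (its origin then at x = 60, y = -30 mm of the frame). Sliding the whole row takes about 2 to 5 N.
- wedge: Dark wood, 160 mm long, 40 mm high, 0.16 kg. Origin at the toe (thin end), underside, on the straight side; x head to toe, z up. Straight side y = 0, other side y = 24 at x = 0 to 42.5 at x = -120; then the tang (handle) x = -120 to -160, y = 8 to 34 mm. Starts in the cubby, toe about 55 mm out. In place its axes agree with the frame's, toe 40 to 105 mm deep; waxed; locking takes a push of 15 to 25 N.
- cubby: Low plywood cubby fixed to the bench, open at one end. Origin on the bench at the middle of its mouth, x pointing out of the mouth. 80 mm wide outside, 64 inside, 133 deep, roof from 46 to 54 mm high, no floor; stones on the rear half of the roof up to 75 mm high. The wedge must be drawn out along x before it is lifted.
- packer: Bystander: straight dark wooden packing block without taper, 150 x 30 x 40 mm. Origin at the centre of its underside. Not needed.
- bangle: Bystander: green stone bangle lying flat, 72 mm across, 12 mm high. Origin at the centre of its underside.
- jar: Bystander: closed glass jar, 56 mm across, 75 mm high. Origin at the centre of its underside.
- bowl: Bystander: white bowl, 100 mm across, 40 mm high. Origin at the centre of its underside.
- brush: Bystander: dusting brush lying on the bench. Origin on its underside.
- polish: Bystander: white box, 90 x 50 x 30 mm. Origin at the centre of its underside.
- pouchbox: Bystander: brown cardboard box, 80 x 80 x 35 mm. Origin at the centre of its underside.
There are look-alikes about, which are no part of the job. What is shaped like the wedge but turquoise is not meant.

How it is judged:
By the outcome, as a careful person would: the job done as asked, in the order asked, and still so for the second after the job is handed in, with the robot touching nothing.
It also fails if it takes over 69 s, if anything falls off the work surface, if the arm or the gripper's body presses on something with over 40 N, if the wrist force passes 120 N, or if a joint passes its speed limit or range.

## Robot

A 6-joint arm with a two-finger parallel gripper is mounted at the origin on the work surface. World frame = base frame: x ahead of the robot, y to its left, z up, the work surface at z = 0. Lengths are in m, angles in rad, forces in N, time in s.
With the tool pointing down it reaches from about 0.375 to 0.975 m from the base axis. Payload 3.8 kg.
Tool frame: the origin (TCP) lies on the mounting face of the last link; the fingertips stand 173 mm ahead of it and the grasp point (between the pads) lies 155 mm ahead of it; z points along the fingers, y is the direction in which the jaws open and shut (so a half turn about z gives the same grasp; the last joint's range is limited). The gripper opens to 85 mm and grips with 20 to 120 N. Pads are 22 mm wide; open, the fingers measure 114 mm over their backs; the gripper's body (76 mm by 85 mm) begins 54 mm behind the grasp point. The pads swing forward as they close: fully open they stand 13 mm farther back than shut.
Start: joints at [-1.141, 0.264, 1.604, -0, 1.274, -0.037], TCP at [0.304, -0.603, 0.405] pointing down, gripper open.
Joint ranges: [-2.63, 2.63], [-0.94, 2.18], [0.31, 2.57], [-1.31, 4.45], [0, 2.66], [-2.55, 2.55]. Speed limits (rad/s): [2.57, 2.57, 3.14, 3.14, 3.14, 3.14].

## Interface

Orientations are given as a rotation vector (axis times angle).
In Python, from workcell import bot gives the robot as it stands.
- The arm moves only by the shell command python3 -m jog 'ROWS' [FORCE]. ROWS is JSON, a list that holds one entry, the list of rows, each a list of 7 numbers: the closure, from 0 (fully open) to 1 (shut), then the shift along the tool's x, y, z in cm, then the turn, a rotation vector about the tool's x, y, z in rad. A call has 1 to 12 rows; each row is the pose to reach, as a shift and turn from the pose commanded when the call began, along the tool's axes at that moment; what a row does not reach only later rows make up. A row lasts 1/8 s, in which the tool goes at most 62.5 mm and 10.7 degrees, less where a joint would pass 70% of its speed; a pose out of reach is approached as far as the arm can. A call with a gripper value outside its range is refused whole. The fingers move at their own pace and stop on an object; FORCE is the grip in N (left out, the last holds). Time passes only in rows, so rows that repeat a pose let the fingers close. It gives the time, the measured TCP pose, the force and the opening at its end, in the units of the state.
- bot.read_state(): the state, without advancing time (a new reading comes with each control period).
- bot.read_camera(name): name is "scene" or "top" or "wrist"; returns the picture (384x512x3 uint8, red, green, blue); there is no depth.
- bot.camera_model(name): a dict with "intrinsics" (3x3 intrinsics, pixels), "k1" (the pictures are not rectified: a ray, as slopes to the right and down, at radius r is drawn at 1 + k1 r^2 times it, then the intrinsics apply), "rvec" (rotation vector, rad) and "tvec" (3), from world to camera coordinates, as OpenCV has them. Camera axes: x right, y down, z forward; pixel columns grow to the right and rows downward; lengths in m; the calibration is good to about 2 mm. A picture is of the moment at which its call begins: read the wrist's pose just before it. camera_model takes no time and is no camera call; for the wrist camera it gives the pose at the moment of the call.
- bot.finish_job(): hands the job in, once; it reports no verdict.
The state is a dict: "time": time; "q": joint angles; "joint_vel": joint speeds; "joint_torque": joint torques, N m; "tool_pos": TCP position; "tcp_rot": TCP orientation; "wrist_force": force on the tool from outside, world axes, zero at the start; "torque": the same for the moment, N m; "width": opening from 0.0 (shut) to 1.0 (fully open).
Only numpy, scipy, OpenCV 4.12 (cv2) and the standard library are available. Lean on these libraries where they do the work, as an engineer would, in place of code of your own. Each camera call takes 0.05 s, during which the arm holds its last target.

## Working session

There is one attempt and no reset: what is moved stays moved. The work goes in short steps, Python scripts to look and compute and a shell command to move; the robot and the scene stay as the last step left them, time stands still between calls to the robot, and variables do not carry over. Pictures are saved under pics/ and viewed, and the job is handed in when it is done.

```bash
ls -la; mkdir -p pics
python3 - <<'E'
from workcell import bot
import cv2
print(bot.read_state())
for n in ["scene","top","wrist"]:
    im=bot.read_camera(n); cv2.imwrite(f"pics/{n}0.png",im[:,:,::-1])
    print(n,bot.camera_model(n))
E
```

```text
total 12
drwxr-xr-x  3 agent agent 4096 Dec  7 13:48 .
drwxr-xr-x 23 root  root  4096 Dec  7 13:48 ..
drwxr-xr-x  2 agent agent 4096 Dec  7 13:48 pics
{'time': 0.0, 'q': array([-1.14088198e+00,  2.64738958e-01,  1.60537705e+00, -5.44884330e-06,
        1.27369718e+00, -3.69319913e-02]), 'joint_vel': array([ 0.00057873,  0.00245912, -0.00037981,  0.00101392, -0.00042665,
        0.00073827]), 'joint_torque': array([ 8.73797362e-04, -5.15105367e+01, -3.67317009e+01,  8.52141943e-05,
        1.29033043e-02,  1.11025250e-05]), 'tool_pos': array([ 0.30363258, -0.60246549,  0.40336952]), 'tcp_rot': array([-3.05427515e+00, -7.26178220e-01,  6.88507213e-04]), 'wrist_force': array([ 0.48125789, -0.42047711,  0.79835697]), 'torque': array([ 0.00719148, -0.02538942, -0.03142781]), 'width': 0.9989249555057939}
scene {'intrinsics': array([[402.01851957,   0.        , 259.61721629],
       [  0.        , 402.01851957, 196.2894838 ],
       [  0.        ,   0.        ,   1.        ]]), 'k1': -0.0468271770024493, 'rvec': array([ 1.67351511,  1.5912405 , -0.83678673]), 'tvec': array([-0.04470419, -0.27627584,  1.6066609 ])}
top {'intrinsics': array([[498.25931124,   0.        , 259.26227738],
       [  0.        , 498.25931124, 186.47830997],
       [  0.        ,   0.        ,   1.        ]]), 'k1': 0.052373557307355816, 'rvec': array([ 2.06176218, -2.15870941,  0.22106741]), 'tvec': array([0.04473818, 0.57275051, 1.30353548])}
wrist {'intrinsics': array([[280.43091331,   0.        , 251.98051134],
       [  0.        , 280.43091331, 191.222219  ],
       [  0.        ,   0.        ,   1.        ]]), 'k1': 0.0012571201631697102, 'rvec': array([-2.42951633,  1.49476433,  0.24947704]), 'tvec': array([-0.67406068, -0.04237087,  0.38089114])}
```

View pics/scene0.png

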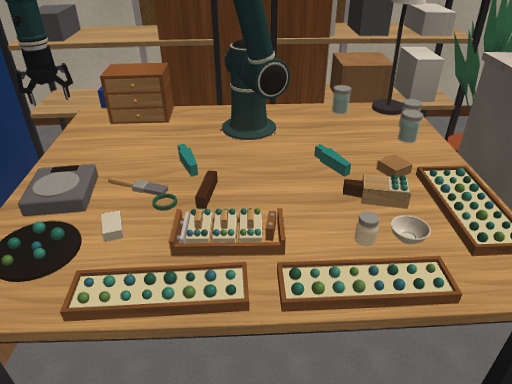

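View pics/top0.png

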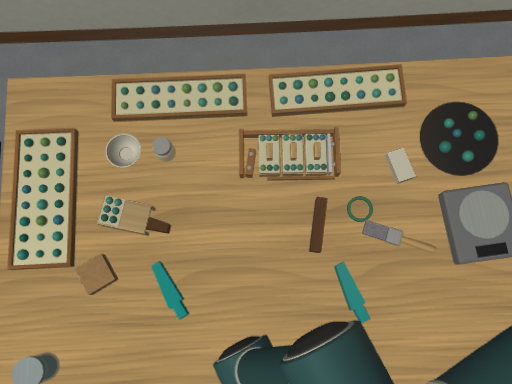

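View pics/wrist0.png

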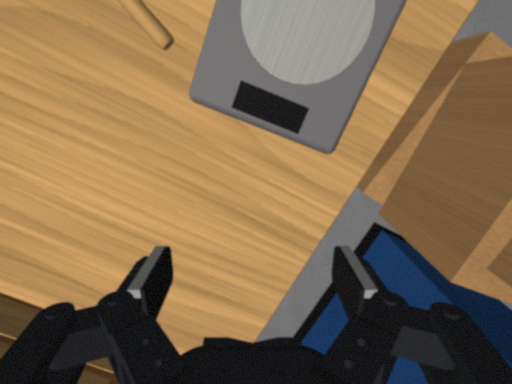

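```bash
cat > h.py <<'E'
import numpy as np, cv2
from scipy.spatial.transform import Rotation as R
from workcell import bot
def und(m,uv):
    K=m["intrinsics"]; d=np.array([(uv[0]-K[0,2])/K[0,0],(uv[1]-K[1,2])/K[1,1]])
    s=d.copy()
    for _ in range(20): s=d/(1+m["k1"]*(s@s))
    return s
def bp(m,uv,z):
    s=und(m,uv); Rm=cv2.Rodrigues(np.array(m["rvec"]))[0]; t=np.array(m["tvec"])
    c=-Rm.T@t; d=Rm.T@np.array([s[0],s[1],1]); return c+d*(z-c[2])/d[2]
def pj(m,P):
    Rm=cv2.Rodrigues(np.array(m["rvec"]))[0]; p=Rm@np.array(P)+np.array(m["tvec"])
    s=p[:2]/p[2]; s=s*(1+m["k1"]*(s@s)); K=m["intrinsics"]
    return np.array([K[0,0]*s[0]+K[0,2],K[1,1]*s[1]+K[1,2]])
def crop(im,x0,y0,x1,y1,f,name):
    c=cv2.resize(im[y0:y1,x0:x1],None,fx=f,fy=f,interpolation=cv2.INTER_CUBIC); cv2.imwrite(name,c)
E
python3 - <<'E'
from h import *
im=cv2.imread("pics/top0.png")
crop(im,230,115,350,195,6,"pics/t_frame.png")
crop(im,90,180,190,250,7,"pics/t_cub.png")
E
```

```text
(no output)
```

View pics/t_frame.png

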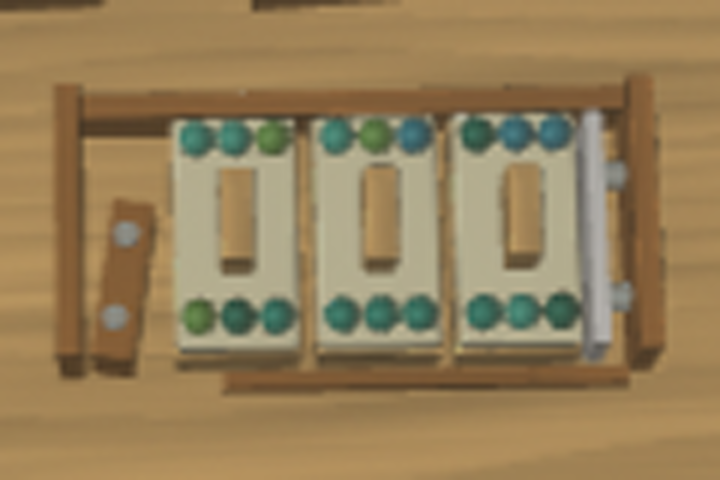

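View pics/t_cub.png

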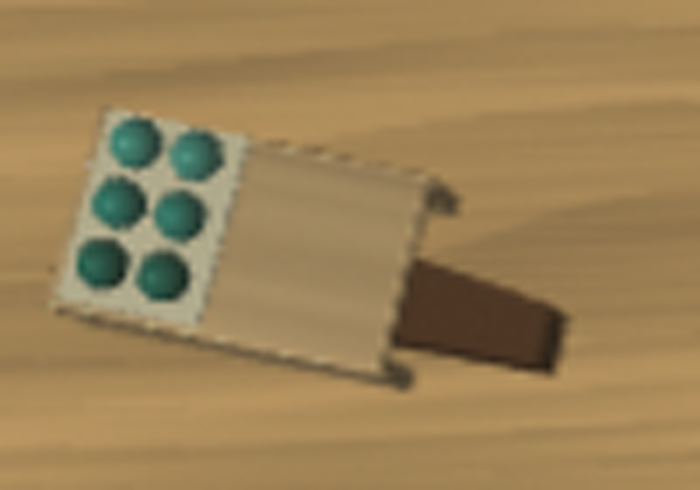

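Run:
```python
from h import *
m=bot.camera_model("top")
def F(p): return np.array([(p[0]+.5)/6-.5+230,(p[1]+.5)/6-.5+115])
def C(p): return np.array([(p[0]+.5)/7-.5+90,(p[1]+.5)/7-.5+180])
for n,p,z in [("lip inner L",(224,369),.012),("lip outer L",(224,387),.012),("lip inner R",(628,371),.012),("railL outer back",(55,87),.05),("railL inner back",(80,87),.05),("railR inner back",(628,77),.05),("railR outer back",(651,77),.05),("railL front out",(58,360),.05),("railR front out",(660,350),.05),
 ("back rail top backL",(80,92),.034),("back rail frontL",(80,115),.034),("back rail frontR",(625,103),.034),
 ("stop top bl",(113,200),.04),("stop br",(154,206),.04),("stop fr",(133,362),.04),("stop fl",(96,358),.04),
 ("barC c",(238,212),.075),("barB c",(380,210),.075),("barA c",(523,208),.075),("plate top left b",(585,110),.043),("plate top left f",(588,345),.043),
 ("C right front",(299,350),.045),("C left front",(180,350),.045)]:
    print(n,bp(m,F(p),z)[:2].round(4))
for n,p,z in [("toe up",(565,318),.04),("toe low",(552,372),.04),("up",(415,262),.04),("low",(395,345),.04),("roof fl",(430,182),.054),("roof fr",(385,378),.054),("roof rl",(108,108),.054),("roof rr",(58,305),.054)]:
    print(n,bp(m,C(p),z)[:2].round(4))
for n,p in [("packer",(318,225)),("bangle",(360,209)),("jar",(163,149)),("bowl",(123,151)),("brush",(385,234)),("polish",(401,165)),("pouch",(96,274)),("dec1",(170,290)),("dec2",(352,292))]:
    print(n,bp(m,p,.03)[:2].round(3))
```

```text
lip inner L [ 0.6137 -0.005 ]
lip outer L [ 0.6049 -0.0045]
lip inner R [ 0.6037 -0.1961]
railL outer back [0.7447 0.0687]
railL inner back [0.7442 0.057 ]
railR inner back [ 0.7367 -0.2007]
railR outer back [ 0.7362 -0.2115]
railL front out [0.6126 0.0722]
railR front out [ 0.6044 -0.2055]
back rail top backL [0.7471 0.0575]
back rail frontL [0.7356 0.0579]
back rail frontR [ 0.7292 -0.201 ]
stop top bl [0.6912 0.0439]
stop br [0.6873 0.0247]
stop fr [0.6125 0.0378]
stop fl [0.6152 0.0549]
barC c [ 0.6724 -0.0136]
barB c [ 0.6703 -0.0786]
barA c [ 0.6681 -0.144 ]
plate top left b [ 0.7238 -0.1805]
plate top left f [ 0.61   -0.1736]
C right front [ 0.6134 -0.0395]
C left front [0.616  0.0157]
toe up [0.4824 0.2659]
toe low [0.4615 0.2711]
up [0.5072 0.3242]
low [0.4749 0.3319]
roof fl [0.5361 0.3154]
roof fr [0.4605 0.3325]
roof rl [0.5714 0.4403]
roof rr [0.4948 0.4578]
packer [ 0.465 -0.138]
bangle [ 0.504 -0.257]
jar [0.702 0.287]
bowl [0.701 0.399]
brush [ 0.432 -0.319]
polish [ 0.624 -0.382]
pouch [0.361 0.467]
dec1 [0.309 0.269]
dec2 [ 0.282 -0.216]
```

```bash
cat >> h.py <<'E'
def tool(): 
    s=bot.read_state(); return np.array(s["tool_pos"]),R.from_rotvec(s["tcp_rot"])
def totool(Pw,beta=None):
    """shift in cm along current tool axes to bring TCP to Pw; turn about tool z (rad) to bring jaw angle to beta(deg)"""
    p,r=tool(); d=r.inv().apply(np.array(Pw)-p)*100
    y=r.apply([0,1,0]); b=np.degrees(np.arctan2(y[1],y[0]))
    print("tcp",p.round(4),"jaw",round(b,2),"shift cm",d.round(2), "tilt",r.apply([0,0,1]).round(4))
    if beta is not None: print("turn z rad",np.radians(-((beta-b+180)%360-180)).round(3))
def st():
    s=bot.read_state(); print("t",round(s["time"],2),"p",s["tool_pos"].round(4),"F",s["wrist_force"].round(1),"T",s["torque"].round(2),"w",round(s["width"],3))
E
python3 - <<'E'
from h import *
st(); m=bot.camera_model("wrist"); Rm=cv2.Rodrigues(np.array(m["rvec"]))[0]; c=-Rm.T@m["tvec"]
p,r=tool(); print("cam in tool",r.inv().apply(c-p), "dir",r.inv().apply(Rm.T@[0,0,1]),"right",r.inv().apply(Rm.T@[1,0,0]))
totool([.60,-.03,.40],-92)
E
```

```text
t 0.15 p [ 0.3037 -0.6025  0.4036] F [-0.1 -0.4  0.1] T [-0.   -0.06 -0.01] w 0.999
cam in tool [ 8.30096635e-02 -4.95009514e-05  3.05239225e-02] dir [-3.22313546e-01  3.44313714e-04  9.46632906e-01] right [ 6.38582957e-04  9.99999785e-01 -1.46297156e-04]
tcp [ 0.3037 -0.6025  0.4036] jaw -63.26 shift cm [ 52.23 -37.79   0.44] tilt [-7.0e-04  1.7e-03 -1.0e+00]
turn z rad 0.502
```

```bash
python3 -m jog '[[[0.4,6,-4.5,0,0,0,0.1],[0.4,11,-8,0,0,0,0.25],[0.4,16,-12,0,0,0,0.4],[0.4,21,-16,0,0,0,0.5],[0.4,26,-20,0,0,0,0.5],[0.4,31,-24,0,0,0,0.5],[0.4,37,-28,0,0,0,0.5],[0.4,43,-31,0,0,0,0.5],[0.4,49,-33,0,0,0,0.5],[0.4,55,-33,0,0,0,0.5],[0.4,60,-31,0,0,0,0.5],[0.4,60,-31,0,0,0,0.5]]]'
python3 - <<'E'
from h import *
st(); m=bot.camera_model("wrist"); im=bot.read_camera("wrist")[:,:,::-1]; cv2.imwrite("pics/w1.png",im)
import pickle; pickle.dump(m,open("w1.pkl","wb"))
crop(im,60,40,460,340,2,"pics/w1c.png"); st(); totool([.7,-.07,.4],-92)
E
```

```text
time: 1.65
tool_pos: [0.7025, -0.0541, 0.4031]
tcp_rot: [-3.141, 0.048, 0.001]
wrist_force: [0.5, -0.4, -0.5]
width: 0.598
t 1.65 p [ 0.7025 -0.0541  0.4031] F [ 0.5 -0.4 -0.5] T [0.04 0.02 0.03] w 0.598
t 1.7 p [ 0.7027 -0.0545  0.4032] F [ 2.8 -1.   0.1] T [ 0.02 -0.08 -0.02] w 0.6
tcp [ 0.7027 -0.0545  0.4032] jaw -91.8 shift cm [-0.22  1.56  0.31] tilt [-2.e-04  5.e-04 -1.e+00]
turn z rad 0.004
```

View pics/w1.png

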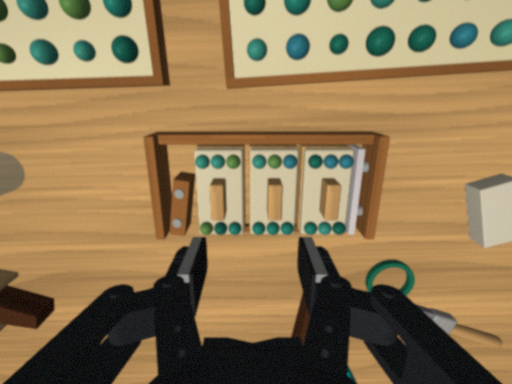

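Run:
```python
from h import *
im=cv2.imread("pics/w1.png"); crop(im,135,120,395,250,3,"pics/w1d.png")
```

```text
(no output)
```

View pics/w1d.png

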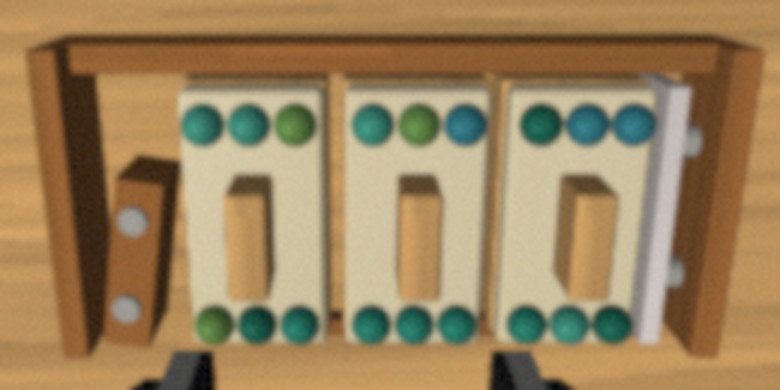

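```bash
cat > fit.py <<'E'
from h import *
import pickle
from scipy.optimize import least_squares
m=pickle.load(open("w1.pkl","rb")); t=bot.camera_model("top")
W=lambda p,z: bp(m,((p[0]+.5)/3-.5+135,(p[1]+.5)/3-.5+120),z)[:2]
T=lambda p,z: bp(t,((p[0]+.5)/6-.5+230,(p[1]+.5)/6-.5+115),z)[:2]
N=None
wp=[(W((28,48),.05),N,.070),(W((62,355),.05),N,.070),(W((95,353),.05),N,.058),(W((690,355),.05),N,-.2),(W((718,355),.05),N,-.212),(W((762,48),.05),N,-.212),(W((100,74),.034),.12,N),(W((400,74),.034),.12,N),(W((700,74),.034),.12,N)]
tp=[(T((55,87),.05),N,.07),(T((58,360),.05),N,.07),(T((651,77),.05),N,-.212),(T((660,350),.05),N,-.212),(T((628,77),.05),N,-.2),(T((80,115),.034),.12,N),(T((625,103),.034),.12,N),(T((224,369),.012),0,-.008),(T((628,371),.012),0,-.2)]
def fit(pts):
    def f(v):
        c,s=np.cos(v[2]),np.sin(v[2]); o=[]
        for P,x,y in pts:
            d=P-v[:2]; l=np.array([c*d[0]+s*d[1],-s*d[0]+c*d[1]])
            if x is not N:o.append(l[0]-x)
            if y is not N:o.append(l[1]-y)
        return np.array(o)*1e3
    r=least_squares(f,[.61,0,0]); return r.x,r.fun.round(1)
def toF(v,P):
    c,s=np.cos(v[2]),np.sin(v[2]); d=np.array(P)[:2]-v[:2]; return np.array([c*d[0]+s*d[1],-s*d[0]+c*d[1]])*1e3
def toW(v,p):
    c,s=np.cos(v[2]),np.sin(v[2]); return v[:2]+np.array([c*p[0]-s*p[1],s*p[0]+c*p[1]])/1e3
if __name__=="__main__":
    for n,pts in (("w",wp),("t",tp),("both",wp+tp)):
        v,r=fit(pts); print(n,v.round(4),r)
        for k,p,q in (("C",(247,246),(238,212)),("B",(419,246),(380,210)),("A",(592,246),(523,208))):
            print(k,"wrist",W(p,.075).round(4),toF(v,W(p,.075)).round(1),"top",T(q,.075).round(4),toF(v,T(q,.075)).round(1))
E
python3 fit.py
```

```text
w [ 0.6113  0.003  -0.0283] [-1.6  0.3 -2.   0.6  0.6  2.   0.2  0.  -0.2]
C wrist [ 0.6726 -0.0134] [ 61.8 -14.6] top [ 0.6724 -0.0136] [ 61.6 -14.9]
B wrist [ 0.6707 -0.0785] [ 61.7 -79.7] top [ 0.6703 -0.0786] [ 61.3 -79.9]
A wrist [ 0.6687 -0.1439] [  61.6 -145.2] top [ 0.6681 -0.144 ] [  61.  -145.3]
t [ 0.6137  0.0039 -0.0352] [-0.6 -1.7  1.1  2.4 -0.2 -0.   2.6  0.3 -0.8 -2.9 -0.2]
C wrist [ 0.6726 -0.0134] [ 59.5 -15.2] top [ 0.6724 -0.0136] [ 59.3 -15.4]
B wrist [ 0.6707 -0.0785] [ 59.8 -80.3] top [ 0.6703 -0.0786] [ 59.5 -80.5]
A wrist [ 0.6687 -0.1439] [  60.2 -145.8] top [ 0.6681 -0.144 ] [  59.6 -145.9]
both [ 0.6126  0.0034 -0.032 ] [-1.6 -0.2 -2.5  0.1  0.1  2.  -1.3 -1.  -0.8 -0.5 -1.2  1.1  2.9 -0.1
  1.2  3.1  1.3 -0.4 -2.5  0.3]
C wrist [ 0.6726 -0.0134] [ 60.5 -14.9] top [ 0.6724 -0.0136] [ 60.3 -15.2]
B wrist [ 0.6707 -0.0785] [ 60.6 -80. ] top [ 0.6703 -0.0786] [ 60.3 -80.2]
A wrist [ 0.6687 -0.1439] [  60.8 -145.5] top [ 0.6681 -0.144 ] [  60.2 -145.6]
```

```bash
python3 -m jog '[[[0.55,-3.1,-4,2,0,0,0],[0.55,-3.1,-4,8,0,0,0],[0.55,-3.1,-4,13,0,0,0],[0.55,-3.1,-4,13,0,0,0]]]' 30
python3 - <<'E'
from h import *
st(); m=bot.camera_model("wrist"); im=bot.read_camera("wrist")[:,:,::-1]; cv2.imwrite("pics/w2.png",im); totool([.6725,-.0135,.223],-91.8)
E
```

```text
time: 2.2
tool_pos: [0.6665, -0.0155, 0.2693]
tcp_rot: [-3.141, 0.053, 0.019]
wrist_force: [-1.4, -0.4, -0.1]
width: 0.452
t 2.2 p [ 0.6665 -0.0155  0.2693] F [-1.4 -0.4 -0.1] T [-0.02 -0.07 -0.05] w 0.452
tcp [ 0.6685 -0.0156  0.273 ] jaw -91.95 shift cm [ 0.42 -0.22  4.99] tilt [-5.5e-03  2.0e-04 -1.0e+00]
turn z rad -0.003
```

View pics/w2.png

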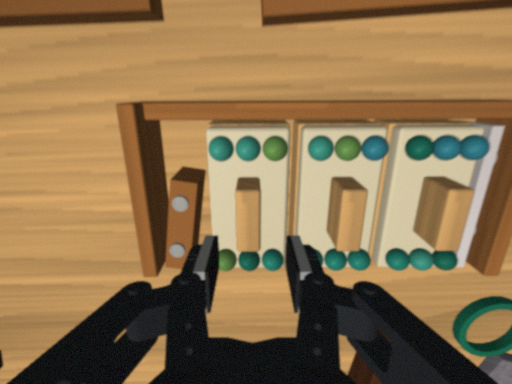

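```bash
python3 -m jog '[[[0.55,0.3,-0.2,2.5,0,0,0],[0.55,0.3,-0.2,5,0,0,0],[0.55,0.3,-0.2,5,0,0,0],[0.55,0.3,-0.2,5,0,0,0]]]' 30
python3 - <<'E'
from h import *
st(); im=bot.read_camera("wrist")[:,:,::-1]; cv2.imwrite("pics/w3.png",im); totool([.6725,-.0135,.223],-91.8)
E
```

```text
time: 2.75
tool_pos: [0.6747, -0.0135, 0.2278]
tcp_rot: [3.141, -0.053, 0.007]
wrist_force: [-0.1, 0.3, 0.5]
width: 0.448
t 2.75 p [ 0.6747 -0.0135  0.2278] F [-0.1  0.3  0.5] T [ 0.03  0.01 -0.  ] w 0.448
tcp [ 0.6747 -0.0134  0.2278] jaw -91.92 shift cm [-0.22  0.02  0.48] tilt [ 4.5e-03 -3.0e-04 -1.0e+00]
turn z rad -0.002
```

View pics/w3.png

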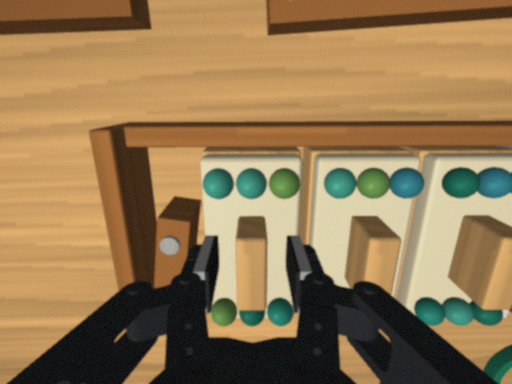

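```bash
python3 -m jog '[[[0.55,-0.2,0,0.5,0,0,0],[0.85,-0.2,0,0.5,0,0,0],[0.95,-0.2,0,0.5,0,0,0],[0.95,-0.2,0,0.5,0,0,0]]]' 30
python3 - <<'E'
from h import *
st(); totool([.6725,-.0135,.223],-91.8)
E
```

```text
time: 3.3
tool_pos: [0.6716, -0.0129, 0.2199]
tcp_rot: [3.141, -0.052, 0.0]
wrist_force: [-1.2, -0.8, 1.1]
width: 0.182
t 3.3 p [ 0.6716 -0.0129  0.2199] F [-1.2 -0.8  1.1] T [-0.07  0.12 -0.03] w 0.182
tcp [ 0.6716 -0.0129  0.2199] jaw -91.9 shift cm [ 0.1   0.05 -0.31] tilt [ 1.e-04 -0.e+00 -1.e+00]
turn z rad -0.002
```

```bash
python3 -m jog '[[[0.95,0,0.4,-0.1,0,0,0],[0.95,0,0.8,-0.1,0,0,0],[0.95,0,1.2,-0.1,0,0,0],[0.95,0,1.2,-0.1,0,0,0]]]' 30
python3 - <<'E'
from h import *
st(); totool([.6725,-.0285,.223],-91.8)
E
python3 -m jog '[[[0.95,0,0.15,0,0,0,0],[0.95,0,0.25,0,0,0,0],[0.95,0,0.25,0,0,0,0]]]' 30; python3 -c "
from h import *
st(); totool([.6725,-.0285,.223],-91.8)"
```

```text
time: 3.8
tool_pos: [0.6709, -0.0254, 0.2204]
tcp_rot: [3.141, -0.053, -0.001]
wrist_force: [0.2, -0.3, -1.2]
width: 0.181
t 3.8 p [ 0.6709 -0.0254  0.2204] F [ 0.2 -0.3 -1.2] T [-0.01  0.01 -0.05] w 0.181
tcp [ 0.6709 -0.0254  0.2204] jaw -91.93 shift cm [ 0.17  0.3  -0.26] tilt [-4.e-04 -2.e-04 -1.e+00]
turn z rad -0.002
time: 4.18
tool_pos: [0.6709, -0.0274, 0.2205]
tcp_rot: [-3.141, 0.052, 0.001]
wrist_force: [0.4, 1.2, -1.2]
width: 0.182
t 4.17 p [ 0.6709 -0.0274  0.2205] F [ 0.4  1.2 -1.2] T [ 0.2   0.   -0.03] w 0.182
tcp [ 0.6709 -0.0274  0.2205] jaw -91.9 shift cm [ 0.16  0.1  -0.25] tilt [-3.e-04  1.e-04 -1.e+00]
turn z rad -0.002
```

```bash
python3 -m jog '[[[0.95,0,0.1,0,0,0,0],[0.95,0,0.1,0,0,0,0],[0.95,0,0.1,0,0,0,0]]]' 30; python3 -c "
from h import *
st(); totool([.6725,-.0285,.223],-91.8)
im=bot.read_camera('wrist')[:,:,::-1]; cv2.imwrite('pics/w4.png',im);im=bot.read_camera('top')[:,:,::-1]; crop(im,230,115,350,195,6,'pics/t4.png')"
```

```text
time: 4.55
tool_pos: [0.6709, -0.0284, 0.2206]
tcp_rot: [-3.141, 0.052, 0.0]
wrist_force: [0.1, 1.6, -2.2]
width: 0.181
t 4.55 p [ 0.6709 -0.0284  0.2206] F [ 0.1  1.6 -2.2] T [0.3  0.05 0.02] w 0.181
tcp [ 0.6709 -0.0284  0.2206] jaw -91.9 shift cm [ 0.16  0.   -0.24] tilt [-3.e-04  0.e+00 -1.e+00]
turn z rad -0.002
```

View pics/w4.png

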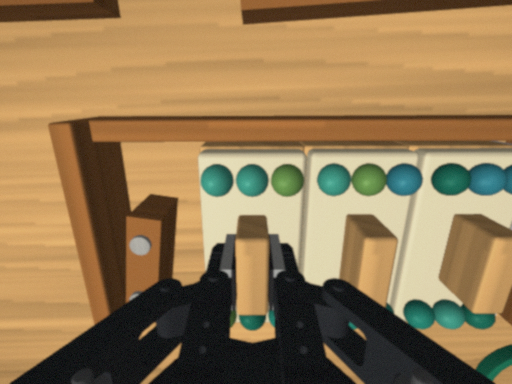

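```bash
python3 -m jog '[[[0.95,0,0.1,0,0,0,0],[0.95,0,0.15,0,0,0,0],[0.95,0,0.15,0,0,0,0]]]' 30; python3 -c "
from h import *
st(); totool([.6725,-.0285,.223],-91.8)"
python3 -m jog '[[[0.95,0,0.1,0,0,0,0],[0.95,0,0.1,0,0,0,0]]]' 30; python3 -c "
from h import *
st();im=bot.read_camera('top')[:,:,::-1]; crop(im,230,115,350,195,6,'pics/t4.png')"
```

```text
time: 5.03
tool_pos: [0.6708, -0.0295, 0.2207]
tcp_rot: [-3.14, 0.052, 0.0]
wrist_force: [-0.6, 4.3, -2.1]
width: 0.183
t 5.03 p [ 0.6708 -0.0295  0.2207] F [-0.6  4.3 -2.1] T [0.93 0.13 0.1 ] w 0.183
tcp [ 0.6708 -0.0295  0.2207] jaw -91.91 shift cm [ 0.16 -0.11 -0.23] tilt [-3.e-04  8.e-04 -1.e+00]
turn z rad -0.002
time: 5.28
tool_pos: [0.6708, -0.0303, 0.2207]
tcp_rot: [-3.14, 0.052, 0.001]
wrist_force: [-0.4, 5.9, -1.4]
width: 0.18
t 5.28 p [ 0.6708 -0.0303  0.2207] F [-0.4  5.9 -1.4] T [1.14 0.13 0.05] w 0.18
```

View pics/t4.png

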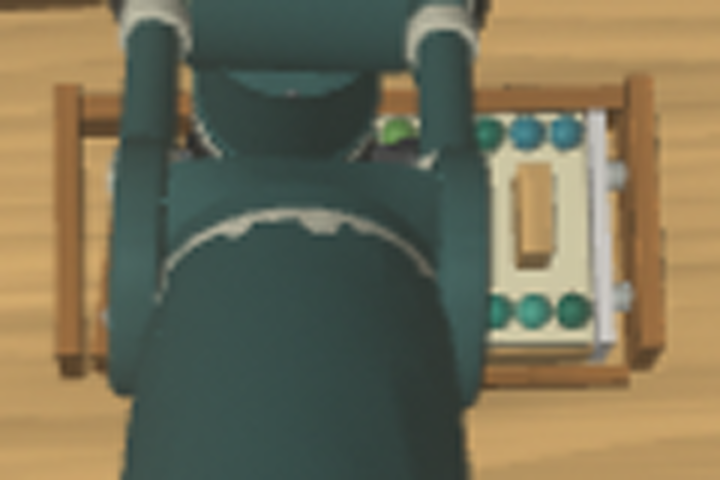

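```bash
python3 -m jog '[[[0.55,0,-0.1,0,0,0,0],[0.5,0,-0.1,0,0,0,0],[0.5,0,-0.1,-4,0,0,0],[0.5,0,-1,-10,0,0,0],[0.5,-4,-6,-14,0,0,-0.17],[0.5,-8,-11,-16,0,0,-0.34],[0.5,-12,-16,-16,0,0,-0.51],[0.5,-16,-21,-16,0,0,-0.68],[0.5,-19,-26,-16,0,0,-0.85],[0.5,-20,-30,-16,0,0,-1.02],[0.5,-20,-30,-16,0,0,-1.19],[0.5,-20,-30,-16,0,0,-1.36]]]' 30;  python3 -m jog '[[[0.5,0,0,0,0,0,0],[0.5,0,0,0,0,0,0]]]'
python3 - <<'E'
from h import *
import pickle
st(); m=bot.camera_model("wrist"); im=bot.read_camera("wrist")[:,:,::-1]; cv2.imwrite("pics/w5.png",im); pickle.dump(m,open("w5.pkl","wb")); totool([.47,.27,.33],-14)
im=bot.read_camera('top')[:,:,::-1]; crop(im,230,115,350,195,6,'pics/t5.png')
E
```

```text
time: 6.82
tool_pos: [0.4808, 0.2763, 0.3813]
tcp_rot: [2.467, 1.943, 0.002]
wrist_force: [0.5, -0.3, -0.7]
width: 0.503
time: 7.08
tool_pos: [0.4812, 0.2752, 0.381]
tcp_rot: [2.478, 1.93, 0.001]
wrist_force: [0.1, -1.1, 0.1]
width: 0.503
t 7.08 p [0.4812 0.2752 0.381 ] F [ 0.1 -1.1  0.1] T [-0.02  0.01 -0.03] w 0.503
tcp [0.4812 0.2752 0.3809] jaw -14.14 shift cm [-0.77 -0.96  5.09] tilt [ 5.e-04 -0.e+00 -1.e+00]
turn z rad -0.003
```

View pics/w5.png

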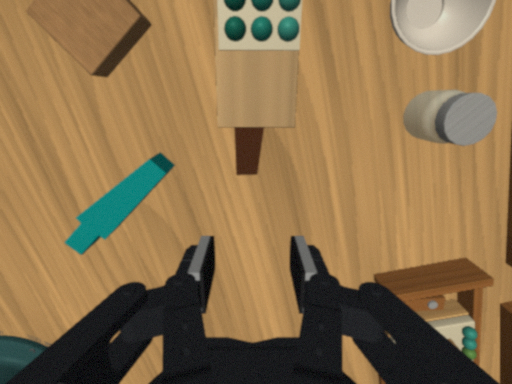

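View pics/t5.png

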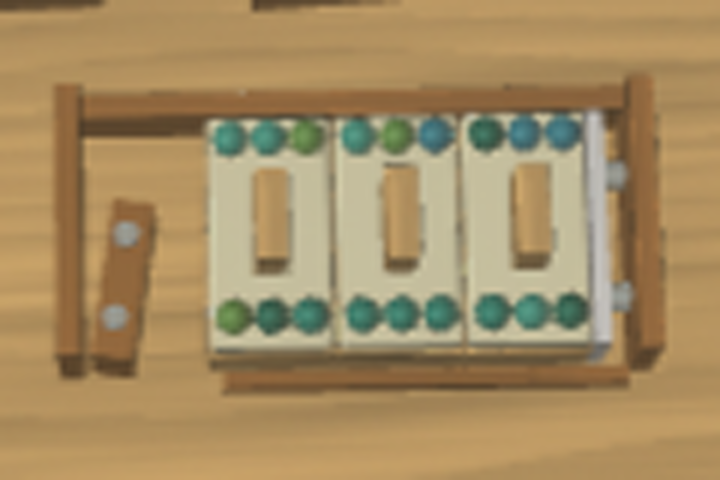

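Candidates in the top picture are turquoise look-alikes (170,290) and (352,292), the straight dark packer (318,225), and the dark tapered toe in the cubby mouth (158,226). I choose the last one. The row now stands closed. Next is a close crop of the toe.

Run:
```python
from h import *
im=cv2.imread("pics/w5.png"); crop(im,205,80,315,190,6,"pics/w5c.png")
```

```text
(no output)
```

View pics/w5c.png

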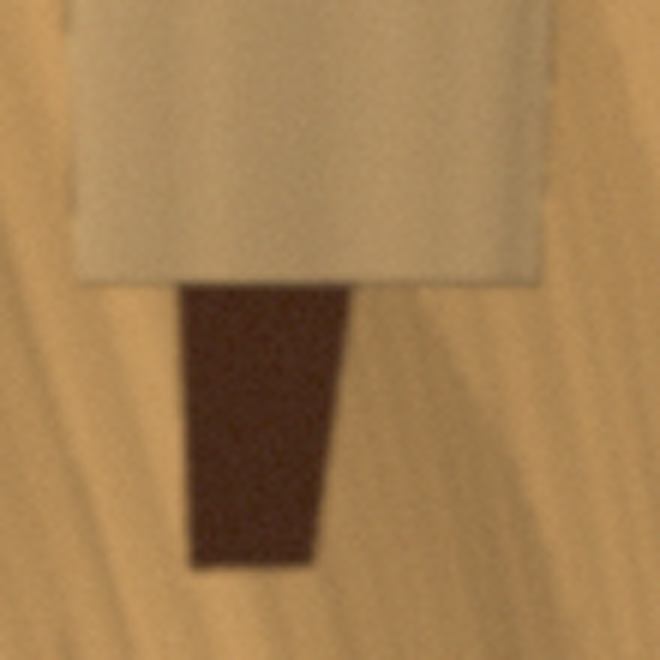

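Run:
```python
from h import *
import pickle
m=pickle.load(open("w5.pkl","rb"))
W=lambda p,z: bp(m,((p[0]+.5)/6-.5+205,(p[1]+.5)/6-.5+80),z)[:2]
a,b,c,d=W((192,565),.04),W((313,563),.04),W((180,288),.04),W((350,288),.04)
l,r=W((80,283),.054),W((542,283),.054)
print(a,b,np.linalg.norm(a-b)); print("cub mouth w",np.linalg.norm(l-r),(l+r)/2)
e=a-c; f=b-d; A=np.degrees(np.arctan2(e[1],e[0])); print("straight ang",A,"taper ang",np.degrees(np.arctan2(f[1],f[0])),np.linalg.norm(e))
n=r-l; print("cub axis",np.degrees(np.arctan2(n[1],n[0]))-90, l,r)
th=np.radians(A); X=np.array([np.cos(th),np.sin(th)]); Y=np.array([-X[1],X[0]])
g=a-X*.026+Y*.014; print("grasp",g)
totool([*g,.180],A+90)
```

```text
[0.46402416 0.27798647] [0.48651147 0.27272547] 0.02309452202098853
cub mouth w 0.0797418190717914 [0.49879263 0.32507696]
straight ang -102.74902454385432 taper ang -111.23801286845244 0.05185163656907496
cub axis -104.13902829067646 [0.46012958 0.33481645] [0.53745568 0.31533747]
grasp [0.48341671 0.30025593]
tcp [0.4812 0.2751 0.3808] jaw -14.12 shift cm [ 2.49 -0.4  20.08] tilt [ 3.e-04 -1.e-04 -1.e+00]
turn z rad -0.024
```

```bash
python3 -m jog '[[[0.35,2.5,-0.4,4,0,0,-0.024],[0.35,2.5,-0.4,10,0,0,-0.024],[0.35,2.5,-0.4,15,0,0,-0.024],[0.35,2.5,-0.4,15,0,0,-0.024],[0.35,2.5,-0.4,15,0,0,-0.024]]]' 60
python3 - <<'E'
from h import *
import pickle
st(); m=bot.camera_model("wrist"); im=bot.read_camera("wrist")[:,:,::-1]; cv2.imwrite("pics/w6.png",im); totool([.4834,.3003,.180],-12.75)
E
```

```text
time: 7.8
tool_pos: [0.4841, 0.3011, 0.2324]
tcp_rot: [2.452, 1.963, 0.003]
wrist_force: [0.5, 0.3, 0.4]
width: 0.652
t 7.8 p [0.4841 0.3011 0.2324] F [0.5 0.3 0.4] T [ 0.   -0.04 -0.01] w 0.652
tcp [0.4846 0.3014 0.2334] jaw -12.65 shift cm [-0.15 -0.11  5.34] tilt [ 0.004   0.0022 -1.    ]
turn z rad 0.002
```

View pics/w6.png

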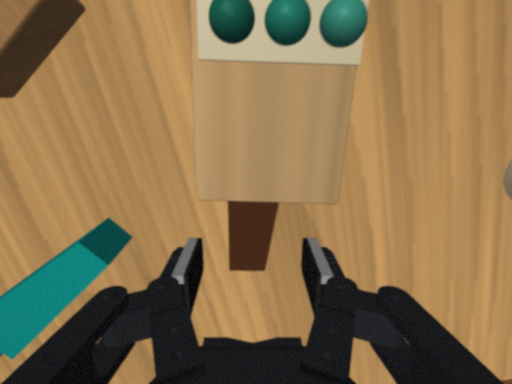

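```bash
python3 -m jog '[[[0.35,-0.1,-0.1,2.5,0,0,0],[0.35,-0.1,-0.1,4.5,0,0,0],[0.35,-0.1,-0.1,5.2,0,0,0],[0.35,-0.1,-0.1,5.2,0,0,0],[0.35,-0.1,-0.1,5.2,0,0,0]]]' 60
python3 - <<'E'
from h import *
import pickle
st(); m=bot.camera_model("wrist"); im=bot.read_camera("wrist")[:,:,::-1]; cv2.imwrite("pics/w7.png",im); totool([.4834,.3003,.180],-12.75)
E
```

```text
time: 8.48
tool_pos: [0.4828, 0.3005, 0.1804]
tcp_rot: [2.452, 1.964, 0.004]
wrist_force: [0.6, -0.0, -0.2]
width: 0.65
t 8.47 p [0.4828 0.3005 0.1804] F [ 0.6 -0.  -0.2] T [-0.06 -0.07 -0.01] w 0.65
tcp [0.4827 0.3004 0.1802] jaw -12.61 shift cm [0.   0.07 0.02] tilt [ 0.0023  0.0013 -1.    ]
turn z rad 0.002
```

View pics/w7.png

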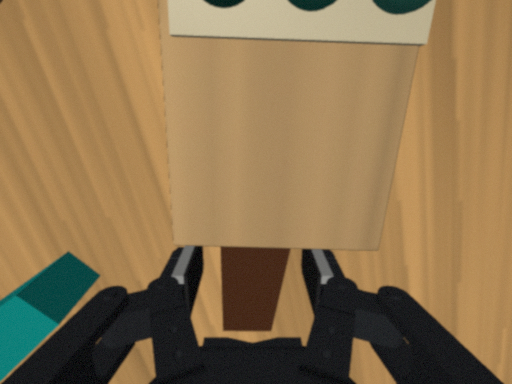

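```bash
python3 -m jog '[[[0.9,0,0,0,0,0,0],[0.9,0,0,0,0,0,0],[0.9,0,0,0,0,0,0],[0.9,0,0,0,0,0,0]]]' 60
python3 - <<'E'
from h import *
st(); im=bot.read_camera("wrist")[:,:,::-1]; cv2.imwrite("pics/w8.png",im)
E
```

```text
time: 9.02
tool_pos: [0.4824, 0.3002, 0.1796]
tcp_rot: [2.452, 1.964, 0.002]
wrist_force: [-1.3, -1.3, 6.4]
width: 0.333
t 9.03 p [0.4824 0.3002 0.1796] F [-1.3 -1.3  6.4] T [ 0.03 -0.05  0.08] w 0.333
```

View pics/w8.png

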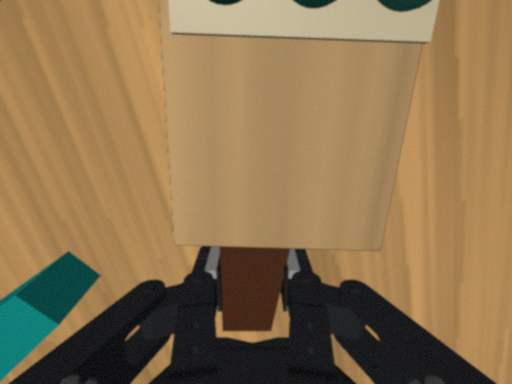

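```bash
python3 -m jog '[[[0.9,0,0,-0.1,0,0,0],[0.9,-1,0,-0.1,0,0,0],[0.9,-3,0,-0.1,0,0,0],[0.9,-5.5,0,-0.1,0,0,0],[0.9,-8,0,-0.1,0,0,0],[0.9,-10.5,0,-0.1,0,0,0],[0.9,-13,0,-0.1,0,0,0],[0.9,-13,0,-0.1,0,0,0]]]' 60
python3 - <<'E'
from h import *
import pickle
st(); m=bot.camera_model("wrist"); im=bot.read_camera("wrist")[:,:,::-1]; cv2.imwrite("pics/w9.png",im);pickle.dump(m,open("w9.pkl","wb"))
totool([.4,0,.18])
E
```

```text
time: 10.07
tool_pos: [0.4524, 0.1703, 0.1797]
tcp_rot: [2.454, 1.961, -0.003]
wrist_force: [-0.4, -0.7, 1.8]
width: 0.333
t 10.07 p [0.4524 0.1703 0.1797] F [-0.4 -0.7  1.8] T [-0.03 -0.11 -0.05] w 0.333
tcp [0.4527 0.171  0.1797] jaw -12.74 shift cm [-1.784e+01 -1.370e+00 -1.000e-02] tilt [-1.e-03 -9.e-04 -1.e+00]
```

View pics/w9.png

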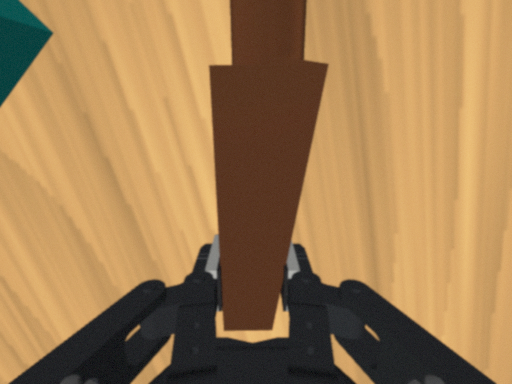

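Run:
```python
from h import *
import pickle
m=pickle.load(open("w9.pkl","rb"))
a,b,c,d=[bp(m,p,.041)[:2] for p in [(224,330),(273,330),(210,66),(327,64)]]
print(a,b,np.linalg.norm(a-b),np.linalg.norm(c-d),np.linalg.norm(a-c))
e=a-c;f=b-d; print(np.degrees(np.arctan2(e[1],e[0])),np.degrees(np.arctan2(f[1],f[0])))
p,r=tool(); print("toe in tool mm",r.inv().apply([*(a),p[2]]-p)*1e3)
v=np.array([.6126,.0034,-.031])
from fit import toW
# target: toe at frame (-35, 3)
toe=toW(v,(-35,4)); print(toe)
```

```text
[0.43318511 0.14810666] [0.45661689 0.14283708] 0.024017010059420644 0.0412688772297688 0.11865591016968802
-102.17813621722519 -110.41910326420434
toe in tool mm [-26.59560517 -13.95091622   0.04043769]
[0.5777408 0.0084829]
```

```bash
python3 -m jog '[[[0.9,-0.5,0,-1.5,0,0,0],[0.9,-2,1,-2,0,0,-0.1],[0.9,-3.5,2.5,-2,0,0,-0.27],[0.9,-5,4,-2,0,0,-0.44],[0.9,-6.5,5.5,-2,0,0,-0.61],[0.9,-8,7,-2,0,0,-0.78],[0.9,-9.5,8.5,-2,0,0,-0.95],[0.9,-10.5,10,-2,0,0,-1.12],[0.9,-11.5,11.5,-2,0,0,-1.29],[0.9,-12.2,12.9,-2,0,0,-1.46],[0.9,-12.2,12.9,-2,0,0,-1.63],[0.9,-12.2,12.9,-2,0,0,-1.755]]]' 80;python3 -m jog '[[[0.9,0,0,0,0,0,0],[0.9,0,0,0,0,0,0]]]' 80
python3 - <<'E'
from h import *
import pickle
st(); m=bot.camera_model("wrist"); im=bot.read_camera("wrist")[:,:,::-1]; cv2.imwrite("pics/w10.png",im);pickle.dump(m,open("w10.pkl","wb"))
totool([.5516,.0235,.18],87.8)
im=bot.read_camera("scene")[:,:,::-1];crop(im,130,140,380,270,3,"pics/s10.png")
E
```

```text
time: 11.62
tool_pos: [0.5527, 0.0258, 0.1999]
tcp_rot: [-0.049, -3.14, 0.0]
wrist_force: [0.4, 0.4, -1.7]
width: 0.327
time: 11.88
tool_pos: [0.5526, 0.0261, 0.1998]
tcp_rot: [-0.059, -3.141, -0.0]
wrist_force: [0.2, 0.3, -1.6]
width: 0.324
t 11.88 p [0.5526 0.0261 0.1998] F [ 0.2  0.3 -1.6] T [-0.06 -0.08 -0.02] w 0.324
tcp [0.5527 0.026  0.1998] jaw 87.88 shift cm [ 0.1  -0.26  1.98] tilt [-1.e-04 -0.e+00 -1.e+00]
turn z rad 0.001
```

View pics/w10.png

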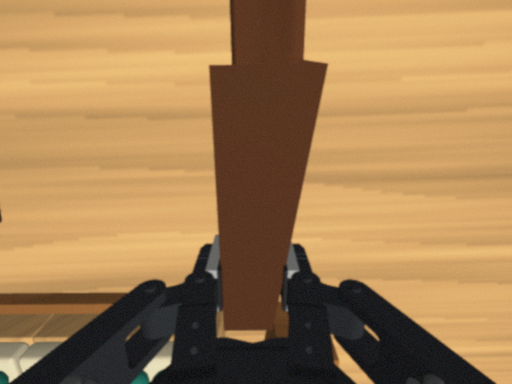

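View pics/s10.png

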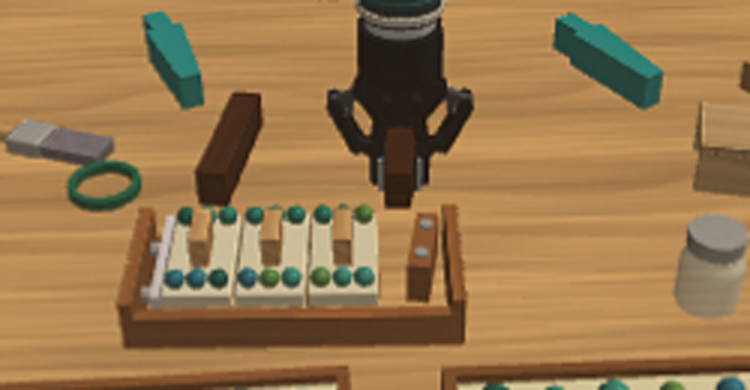

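```bash
python3 -m jog '[[[0.9,0.1,-0.25,1,0,0,0],[0.9,0.1,-0.25,1.8,0,0,0],[0.9,0.1,-0.25,2,0,0,0],[0.9,0.1,-0.25,2,0,0,0],[0.45,0.1,-0.25,2,0,0,0],[0.45,0.1,-0.25,2,0,0,0],[0.45,0.1,-0.25,0,0,0,0],[0.45,0.1,-0.25,-5,0,0,0],[0.45,6,-0.25,-11,0,0,0],[0.45,12,-0.25,-12,0,0,0],[0.45,12.4,-0.25,-12,0,0,0],[0.45,12.4,-0.25,-12,0,0,0]]]' 40
python3 - <<'E'
from h import *
import pickle
st(); m=bot.camera_model("wrist"); im=bot.read_camera("wrist")[:,:,::-1]; cv2.imwrite("pics/w11.png",im);pickle.dump(m,open("w11.pkl","wb"))
im=bot.read_camera("scene")[:,:,::-1];crop(im,130,140,380,270,3,"pics/s11.png")
im=bot.read_camera("top")[:,:,::-1];cv2.imwrite("pics/t11.png",im)
E
```

```text
time: 13.48
tool_pos: [0.4278, 0.0279, 0.3202]
tcp_rot: [0.056, 3.139, 0.0]
wrist_force: [0.5, 0.0, -0.5]
width: 0.553
t 13.47 p [0.4278 0.0279 0.3202] F [ 0.5  0.  -0.5] T [-0.01 -0.04 -0.01] w 0.553
```

View pics/w11.png

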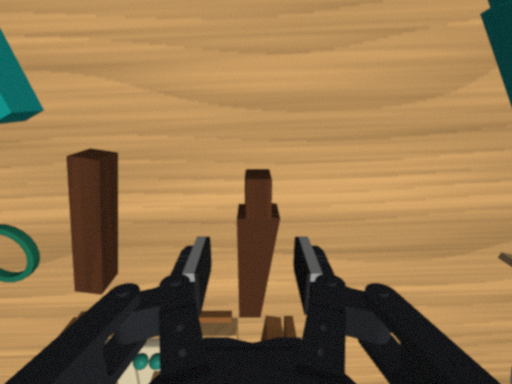

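View pics/s11.png

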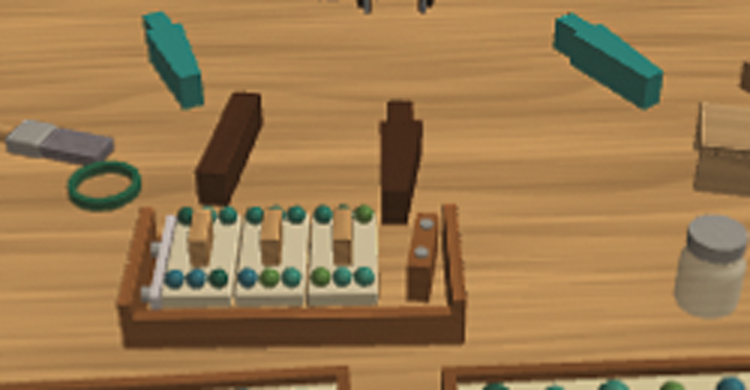

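Run:
```python
from h import *
im=cv2.imread("pics/w11.png"); crop(im,200,155,320,345,3.1,"pics/w11c.png")
im=cv2.imread("pics/t11.png"); crop(im,210,115,350,255,4.2,"pics/t11c.png")
```

```text
(no output)
```

View pics/w11c.png

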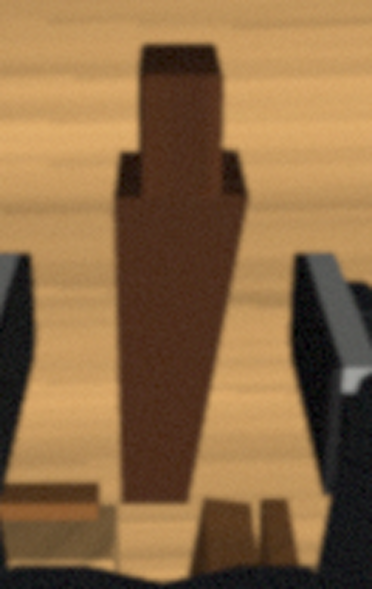

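View pics/t11c.png

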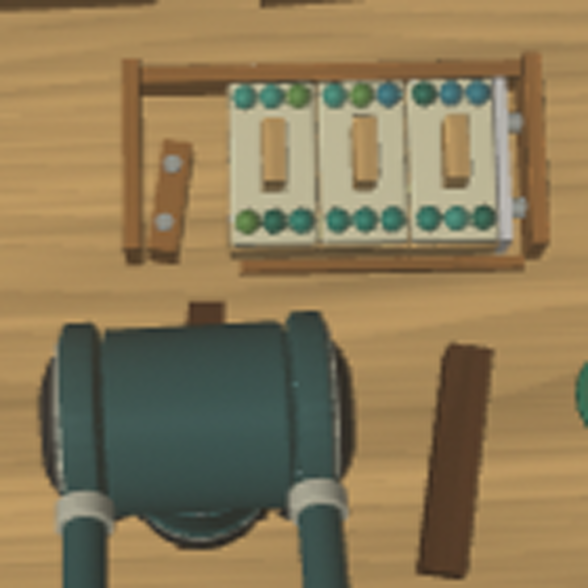

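Run:
```python
from h import *
import pickle
from fit import toF,toW
v=np.array([.6126,.0034,-.031])
m=pickle.load(open("w11.pkl","rb"));t=bot.camera_model("top")
s=372/120
W=lambda p,z: bp(m,((p[0]+.5)/s-.5+200,(p[1]+.5)/s-.5+155),z)[:2]
T=lambda p,z: bp(t,((p[0]+.5)/4.2-.5+210,(p[1]+.5)/4.2-.5+115),z)[:2]
P={k:W(p,.04) for k,p in dict(toe0=(123,500),toe1=(187,500),sh0=(117,195),sh1=(245,195),tg0=(140,74),tg1=(221,74)).items()}
for k,p in P.items(): print(k,p.round(4),toF(v,p).round(1))
e=P["toe0"]-P["sh0"]; print("ang vs frame",np.degrees(np.arctan2(e[1],e[0])-v[2]))
for k,p,z in [("toe0 top",(225,303),.04),("toe1 top",(190,303),.04),("C lf",(232,245),.045),("C lb",(228,85),.045),("barC",(274,151),.075),("barB",(365,149),.075),("barA",(457,146),.075),("stop br",(190,143),.04),("stop fr",(177,255),.04)]:
    q=T(p,z); print(k,q.round(4),toF(v,q).round(1))
st();
```

```text
toe0 [0.576  0.0088] [-36.7   4.3]
toe1 [0.5768 0.0317] [-36.6  27.2]
sh0 [0.4568 0.0128] [-156.     4.6]
sh1 [0.4582 0.0529] [-155.8   44.7]
tg0 [0.4176 0.0218] [-195.4   12.3]
tg1 [0.4185 0.0459] [-195.3   36.5]
ang vs frame -0.16198600083108236
toe0 top [0.5772 0.0074] [-35.5   2.9]
toe1 top [0.5783 0.0306] [-35.2  26.1]
C lf [0.6152 0.001 ] [ 2.6 -2.3]
C lb [ 0.726  -0.0016] [113.5  -1.4]
barC [ 0.6698 -0.0289] [ 58.2 -30.5]
barB [ 0.6684 -0.0884] [ 58.6 -90. ]
barA [ 0.6675 -0.1485] [  59.6 -150.2]
stop br [0.6881 0.0258] [74.8 24.7]
stop fr [0.6113 0.0378] [-2.4 34.3]
t 13.62 p [0.4296 0.0278 0.3196] F [0.3 0.  0.1] T [ 0.02 -0.03 -0.01] w 0.548
```

Run:
```python
from h import *
from fit import toW
v=np.array([.6126,.0034,-.031])
g=toW(v,(-172,25.3)); print(g); totool([*g,.182],88.1)
```

```text
[0.44146681 0.03401899]
tcp [0.4296 0.0278 0.3196] jaw 87.94 shift cm [-1.16  0.66 13.76] tilt [ 6.e-04  0.e+00 -1.e+00]
turn z rad -0.003
```

```bash
python3 -m jog '[[[0.4,-1.1,0.65,4,0,0,0],[0.4,-1.1,0.65,8,0,0,0],[0.4,-1.1,0.65,8,0,0,0],[0.4,-1.1,0.65,8,0,0,0]]]' 80
python3 - <<'E'
from h import *
import pickle
totool([.4415,.0340,.182],88.1); m=bot.camera_model("wrist"); im=bot.read_camera("wrist")[:,:,::-1]; cv2.imwrite("pics/w12.png",im)
st()
E
```

```text
time: 14.12
tool_pos: [0.441, 0.0339, 0.2402]
tcp_rot: [0.056, 3.141, -0.0]
wrist_force: [0.4, -0.0, 0.8]
width: 0.6
tcp [0.441  0.0339 0.2402] jaw 87.94 shift cm [-0.05  0.01  5.82] tilt [ 1.e-04 -0.e+00 -1.e+00]
turn z rad -0.003
t 14.18 p [0.4413 0.0339 0.2409] F [0.  0.5 0.8] T [0.   0.03 0.  ] w 0.601
```

View pics/w12.png

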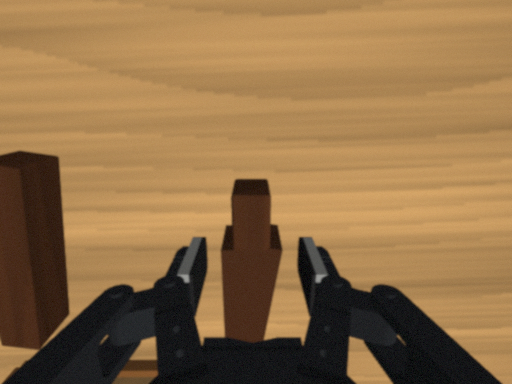

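```bash
python3 -m jog '[[[0.4,0,0,2.5,0,0,0],[0.4,0,0,5,0,0,0],[0.4,0,0,5.8,0,0,0],[0.4,0,0,5.8,0,0,0],[0.9,0,0,5.8,0,0,0],[0.9,0,0,5.8,0,0,0],[0.9,0,0,5.8,0,0,0],[0.9,0,0,5.8,0,0,0]]]' 80
python3 - <<'E'
from h import *
import pickle
st(); m=bot.camera_model("wrist"); im=bot.read_camera("wrist")[:,:,::-1]; cv2.imwrite("pics/w13.png",im);pickle.dump(m,open("w13.pkl","wb"))
totool([.4415,.0340,.182],88.1); im=bot.read_camera("scene")[:,:,::-1];crop(im,130,140,380,270,3,"pics/s13.png")
E
```

```text
time: 15.18
tool_pos: [0.4411, 0.034, 0.1832]
tcp_rot: [0.056, 3.138, 0.0]
wrist_force: [-0.9, 0.9, 6.6]
width: 0.289
t 15.18 p [0.4411 0.034  0.1832] F [-0.9  0.9  6.6] T [-0.04  0.11 -0.03] w 0.289
tcp [0.4411 0.034  0.1832] jaw 87.95 shift cm [-0.04  0.    0.12] tilt [ 2.9e-03  1.0e-04 -1.0e+00]
turn z rad -0.003
```

View pics/w13.png

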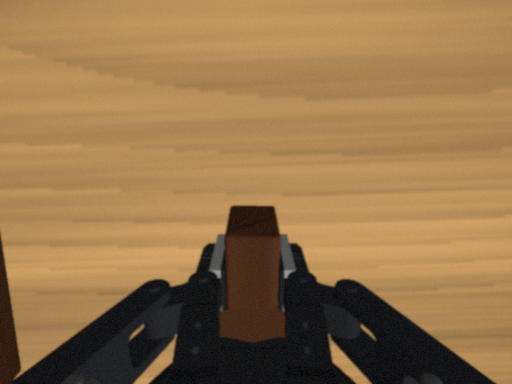

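View pics/s13.png

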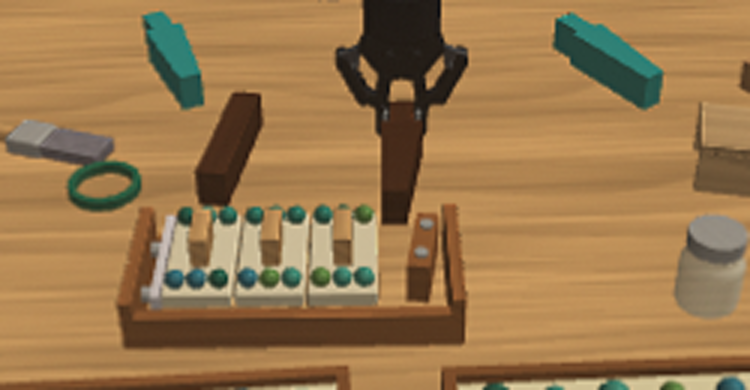

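```bash
python3 -m jog '[[[0.9,0,0,-0.1,0,0,0],[0.9,-1,-0.15,-0.1,0,0,0],[0.9,-2,-0.3,-0.1,0,0,0],[0.9,-3,-0.3,-0.1,0,0,0],[0.9,-3,-0.3,-0.1,0,0,0]]]' 80
python3 - <<'E'
from h import *
import pickle
st(); 
im=bot.read_camera("top")[:,:,::-1];crop(im,210,115,350,255,4.2,"pics/t14.png")
im=bot.read_camera("scene")[:,:,::-1];crop(im,200,170,320,260,6,"pics/s14.png")
totool([.4415,.0340,.182],88.2)
E
```

```text
time: 15.9
tool_pos: [0.4709, 0.0299, 0.1832]
tcp_rot: [0.056, 3.139, 0.0]
wrist_force: [1.7, -0.5, 1.8]
width: 0.289
t 15.9 p [0.4709 0.0299 0.1832] F [ 1.7 -0.5  1.8] T [-0.02 -0.2  -0.04] w 0.289
tcp [0.4707 0.0299 0.1832] jaw 87.95 shift cm [2.93 0.31 0.11] tilt [ 0.0022 -0.     -1.    ]
turn z rad -0.004
```

View pics/t14.png

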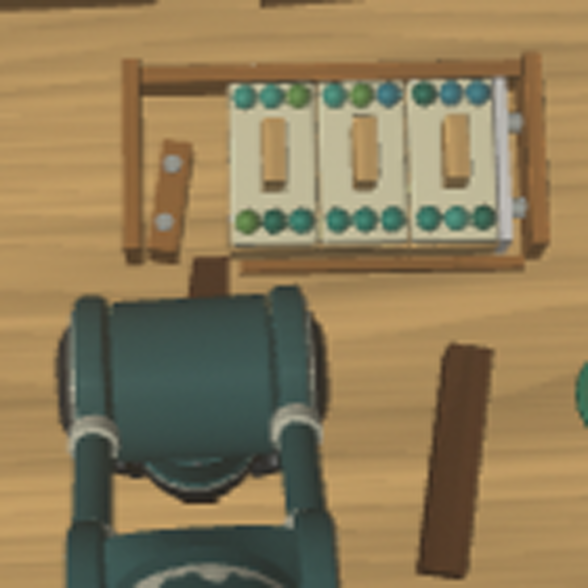

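View pics/s14.png

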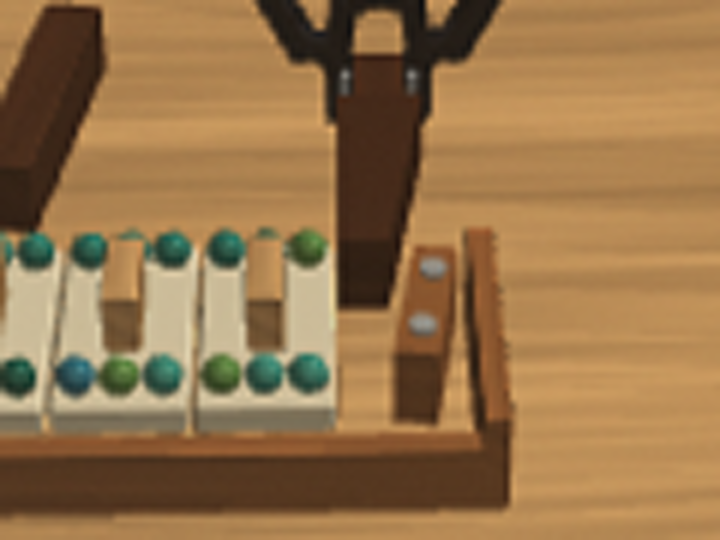

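```bash
python3 -m jog '[[[0.9,-0.8,0,0,0,0,0],[0.9,-1.6,0,0,0,0,0],[0.9,-2.4,0,0,0,0,0],[0.9,-2.4,0,0,0,0,0]]]' 80
python3 - <<'E'
from h import *
st()
E
python3 -m jog '[[[0.9,-0.8,0,0,0,0,0],[0.9,-1.6,0,0,0,0,0],[0.9,-2.4,0,0,0,0,0],[0.9,-2.4,0,0,0,0,0]]]' 80
python3 - <<'E'
from h import *
st()
im=bot.read_camera("scene")[:,:,::-1];crop(im,200,170,320,260,6,"pics/s15.png")
im=bot.read_camera("top")[:,:,::-1];crop(im,210,115,350,255,4.2,"pics/t15.png")
totool([.4415,.0340,.182],88.2)
E
```

```text
time: 16.5
tool_pos: [0.4941, 0.0291, 0.1832]
tcp_rot: [0.056, 3.141, 0.0]
wrist_force: [-0.0, 0.3, 5.9]
width: 0.285
t 16.5 p [0.4941 0.0291 0.1832] F [-0.   0.3  5.9] T [ 0.02 -0.1   0.01] w 0.285
time: 17.0
tool_pos: [0.5181, 0.0282, 0.1832]
tcp_rot: [0.056, 3.14, 0.0]
wrist_force: [0.0, -0.0, 5.9]
width: 0.29
t 17.0 p [0.5181 0.0282 0.1832] F [ 0.  -0.   5.9] T [ 0.09 -0.14  0.  ] w 0.29
tcp [0.518  0.0282 0.1832] jaw 87.95 shift cm [7.67 0.3  0.11] tilt [ 1.e-03  1.e-04 -1.e+00]
turn z rad -0.004
```

View pics/s15.png

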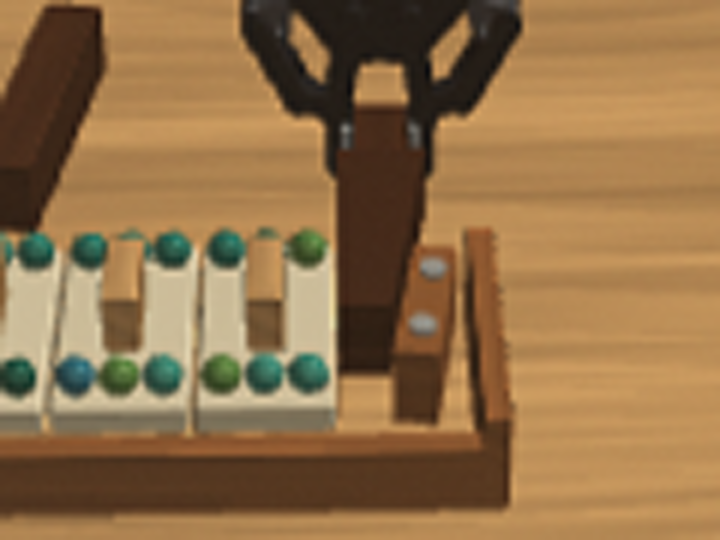

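View pics/t15.png

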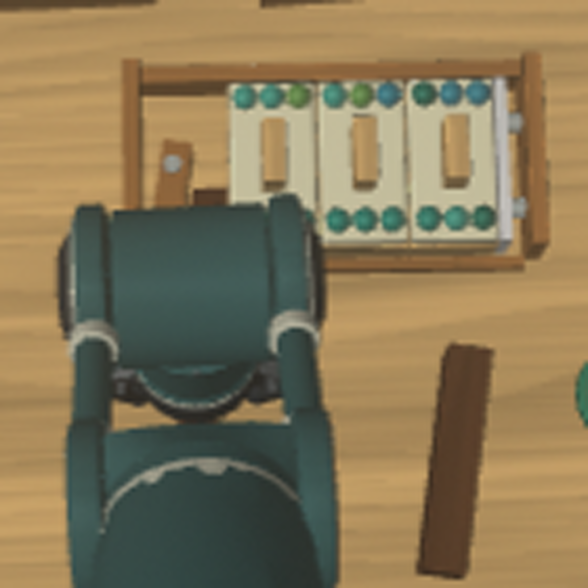

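```bash
python3 -m jog '[[[0.9,-0.5,0,-0.05,0,0,0],[0.9,-1,0,-0.05,0,0,0],[0.9,-1,0,-0.05,0,0,0]]]' 80; python3 -c "
from h import *
st()"
python3 -m jog '[[[0.9,-0.5,0,0,0,0,0],[0.9,-0.5,0,0,0,0,0]]]' 80; python3 -c "
from h import *
st()"
python3 -m jog '[[[0.9,-0.5,0,0,0,0,0],[0.9,-0.5,0,0,0,0,0]]]' 80; python3 -c "
from h import *
st()"
```

```text
time: 17.48
tool_pos: [0.5276, 0.0278, 0.1832]
tcp_rot: [-0.056, -3.141, -0.0]
wrist_force: [-1.5, 0.7, 5.0]
width: 0.29
t 17.48 p [0.5276 0.0278 0.1832] F [-1.5  0.7  5. ] T [-0.01 -0.05  0.03] w 0.29
time: 17.73
tool_pos: [0.5327, 0.0276, 0.1832]
tcp_rot: [-0.056, -3.141, 0.0]
wrist_force: [-1.5, 0.2, 4.4]
width: 0.291
t 17.73 p [0.5327 0.0276 0.1832] F [-1.5  0.2  4.4] T [ 0.03 -0.07  0.  ] w 0.291
time: 17.98
tool_pos: [0.5378, 0.0275, 0.1832]
tcp_rot: [0.056, 3.141, 0.0]
wrist_force: [-1.4, 0.7, 4.7]
width: 0.291
t 17.98 p [0.5378 0.0275 0.1832] F [-1.4  0.7  4.7] T [-0.02 -0.04  0.05] w 0.291
```

```bash
for i in 1; do :; done
python3 -m jog '[[[0.9,-0.5,0,0,0,0,0],[0.9,-0.5,0,0,0,0,0]]]' 80; python3 -c "
from h import *
st()"
python3 -m jog '[[[0.9,-0.4,0,0,0,0,0],[0.9,-0.4,0,0,0,0,0]]]' 80; python3 -c "
from h import *
st()"
python3 -m jog '[[[0.9,-0.4,0,0,0,0,0],[0.9,-0.4,0,0,0,0,0]]]' 80; python3 -c "
from h import *
st()"
```

```text
time: 18.23
tool_pos: [0.5428, 0.0273, 0.1832]
tcp_rot: [0.056, 3.141, 0.0]
wrist_force: [-0.4, 0.3, 4.0]
width: 0.297
t 18.23 p [0.5428 0.0273 0.1832] F [-0.4  0.3  4. ] T [-0.01 -0.03  0.04] w 0.297
time: 18.48
tool_pos: [0.5458, 0.0271, 0.1832]
tcp_rot: [-0.056, -3.138, 0.0]
wrist_force: [-5.8, -0.0, 10.6]
width: 0.291
t 18.48 p [0.5458 0.0271 0.1832] F [-5.8 -0.  10.6] T [-0.1   0.54  0.03] w 0.291
time: 18.73
tool_pos: [0.5483, 0.0267, 0.1831]
tcp_rot: [-0.055, -3.133, 0.002]
wrist_force: [-13.4, -0.9, 17.6]
width: 0.294
t 18.73 p [0.5483 0.0267 0.1831] F [-13.4  -0.9  17.6] T [-0.32  1.42  0.03] w 0.294
```

```bash
python3 -m jog '[[[0.9,-0.3,-0.04,-0.1,0,0,0],[0.9,-0.3,-0.04,-0.1,0,0,0]]]' 80; python3 -c "
from h import *
st()"
python3 -m jog '[[[0.9,-0.2,-0.03,0,0,0,0],[0.9,-0.2,-0.03,0,0,0,0]]]' 80; python3 -c "
from h import *
st()
im=bot.read_camera('scene')[:,:,::-1];crop(im,160,170,320,260,5,'pics/s16.png')
im=bot.read_camera('top')[:,:,::-1];crop(im,210,115,350,255,4.2,'pics/t16.png')
"
```

```text
time: 18.98
tool_pos: [0.5509, 0.0262, 0.1832]
tcp_rot: [-0.055, -3.132, 0.002]
wrist_force: [-11.0, -2.1, 10.5]
width: 0.29
t 18.98 p [0.5509 0.0262 0.1832] F [-11.   -2.1  10.5] T [-0.25  1.12  0.06] w 0.29
time: 19.23
tool_pos: [0.5519, 0.026, 0.1832]
tcp_rot: [-0.055, -3.129, 0.001]
wrist_force: [-14.8, -1.4, 14.6]
width: 0.288
t 19.23 p [0.5519 0.026  0.1832] F [-14.8  -1.4  14.6] T [-0.01  1.78  0.19] w 0.288
```

View pics/s16.png

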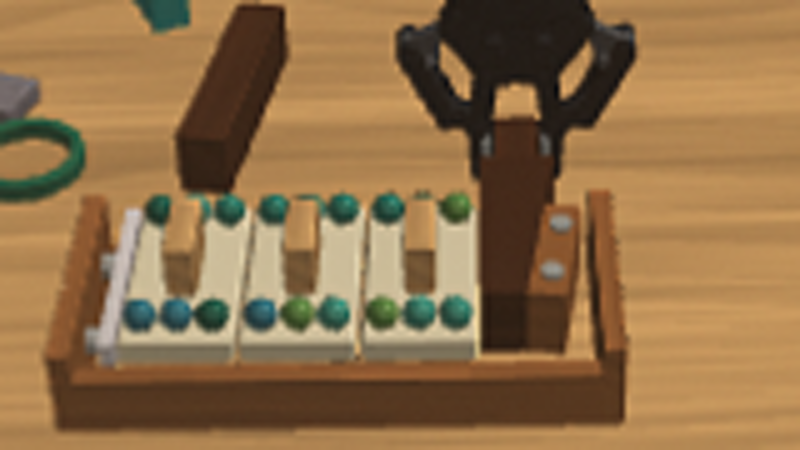

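View pics/t16.png

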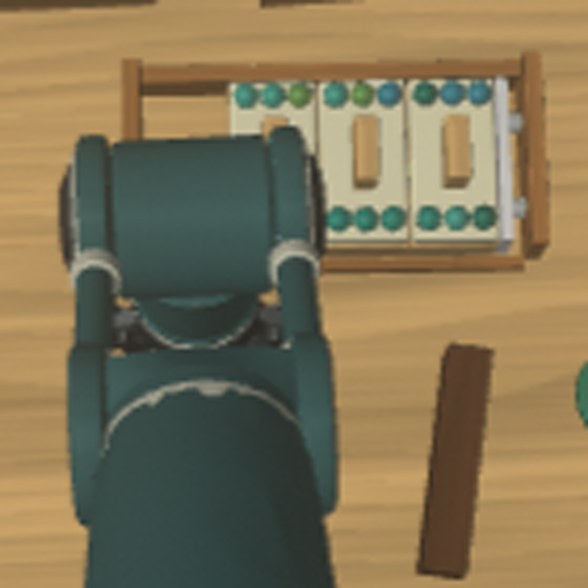

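```bash
python3 -m jog '[[[0.9,-0.3,-0.05,-0.1,0,0,0],[0.9,-0.3,-0.05,-0.1,0,0,0]]]' 80; python3 -c "
from h import *
st()"
python3 -m jog '[[[0.9,-0.3,-0.05,0,0,0,0],[0.9,-0.3,-0.05,0,0,0,0]]]' 80; python3 -c "
from h import *
st()
"
```

```text
time: 19.58
tool_pos: [0.5548, 0.0254, 0.1831]
tcp_rot: [-0.055, -3.13, 0.001]
wrist_force: [-11.1, -1.0, 8.0]
width: 0.291
t 19.57 p [0.5548 0.0254 0.1831] F [-11.1  -1.    8. ] T [0.   1.28 0.13] w 0.291
time: 19.82
tool_pos: [0.5573, 0.025, 0.1831]
tcp_rot: [-0.055, -3.128, 0.0]
wrist_force: [-13.7, -0.1, 11.1]
width: 0.291
t 19.82 p [0.5573 0.025  0.1831] F [-13.7  -0.1  11.1] T [0.06 1.62 0.13] w 0.291
```

```bash
python3 -m jog '[[[0.9,-0.3,-0.05,0,0,0,0],[0.9,-0.3,-0.05,0,0,0,0]]]' 80; python3 -c "
from h import *
st()"
python3 -m jog '[[[0.9,-0.3,-0.05,0,0,0,0],[0.9,-0.3,-0.05,0,0,0,0]]]' 80; python3 -c "
from h import *
st()
im=bot.read_camera('scene')[:,:,::-1];crop(im,160,170,320,260,5,'pics/s17.png')
im=bot.read_camera('wrist')[:,:,::-1];cv2.imwrite('pics/w17.png',im)
im=bot.read_camera('top')[:,:,::-1];crop(im,270,115,350,185,8,'pics/t17.png')
"
```

```text
time: 20.08
tool_pos: [0.5599, 0.0245, 0.1831]
tcp_rot: [-0.055, -3.127, 0.0]
wrist_force: [-17.0, 0.2, 11.9]
width: 0.29
t 20.07 p [0.5599 0.0245 0.1831] F [-17.    0.2  11.9] T [0.09 1.82 0.13] w 0.29
time: 20.32
tool_pos: [0.5626, 0.0239, 0.1831]
tcp_rot: [-0.055, -3.126, 0.0]
wrist_force: [-16.8, 0.4, 13.3]
width: 0.293
t 20.32 p [0.5626 0.0239 0.1831] F [-16.8   0.4  13.3] T [0.1  2.05 0.09] w 0.293
```

View pics/s17.png

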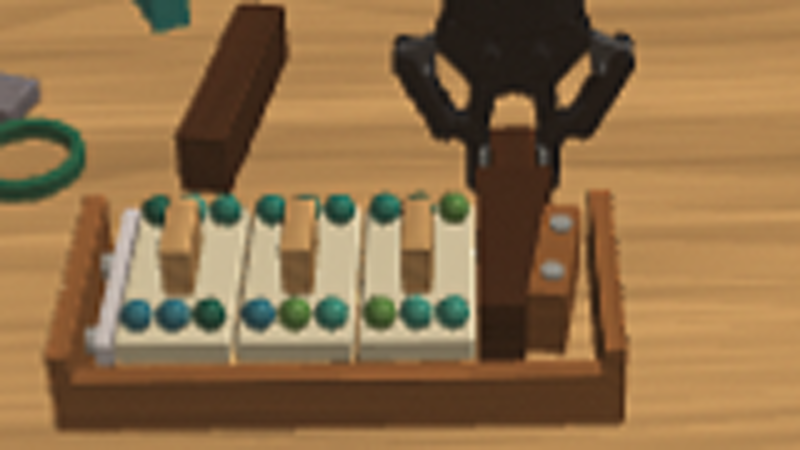

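View pics/w17.png

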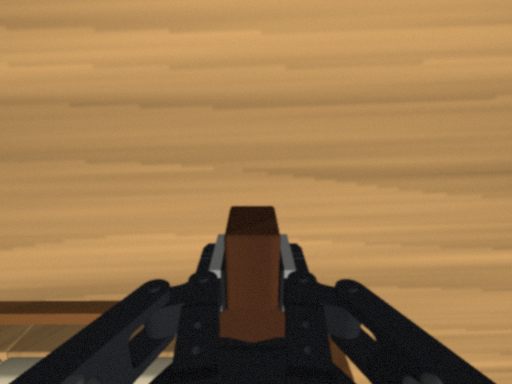

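View pics/t17.png

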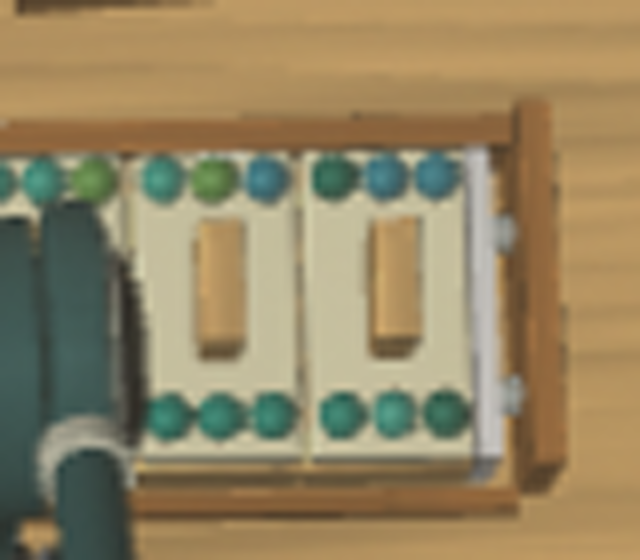

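```bash
python3 -m jog '[[[0.9,-0.3,-0.05,-0.05,0,0,0],[0.9,-0.3,-0.05,-0.05,0,0,0]]]' 80; python3 -c "
from h import *
st()"
python3 -m jog '[[[0.9,-0.2,-0.03,0,0,0,0],[0.9,-0.2,-0.03,0,0,0,0]]]' 80; python3 -c "
from h import *
st()
"
```

```text
time: 20.72
tool_pos: [0.5653, 0.0234, 0.1831]
tcp_rot: [-0.055, -3.125, 0.0]
wrist_force: [-15.5, 1.7, 11.2]
width: 0.291
t 20.73 p [0.5653 0.0234 0.1831] F [-15.5   1.7  11.2] T [0.15 1.99 0.15] w 0.291
time: 20.98
tool_pos: [0.5667, 0.0231, 0.1831]
tcp_rot: [-0.055, -3.123, -0.0]
wrist_force: [-18.9, 1.9, 13.2]
width: 0.296
t 20.98 p [0.5667 0.0231 0.1831] F [-18.9   1.9  13.2] T [0.33 2.4  0.25] w 0.296
```

```bash
python3 -m jog '[[[0.9,-0.2,-0.02,0,0,0,0],[0.9,-0.2,-0.02,0,0,0,0]]]' 80; python3 -c "
from h import *
st()"
python3 -m jog '[[[0.9,-0.2,-0.02,0,0,0,0],[0.9,-0.2,-0.02,0,0,0,0]]]' 80; python3 -c "
from h import *
st()
"
```

```text
time: 21.22
tool_pos: [0.5683, 0.0229, 0.1831]
tcp_rot: [-0.055, -3.122, -0.0]
wrist_force: [-20.1, 2.6, 14.9]
width: 0.287
t 21.23 p [0.5683 0.0229 0.1831] F [-20.1   2.6  14.9] T [0.29 2.67 0.18] w 0.287
time: 21.48
tool_pos: [0.5698, 0.0226, 0.1831]
tcp_rot: [-0.055, -3.12, -0.0]
wrist_force: [-23.2, 2.7, 17.6]
width: 0.293
t 21.48 p [0.5698 0.0226 0.1831] F [-23.2   2.7  17.6] T [0.34 2.84 0.19] w 0.293
```

```bash
python3 -m jog '[[[0.9,-0.15,-0.01,0,0,0,0],[0.9,-0.15,-0.01,0,0,0,0],[0.9,-0.15,-0.01,0,0,0,0]]]' 80; python3 -c "
from h import *
st()
im=bot.read_camera('top')[:,:,::-1];crop(im,270,115,350,185,8,'pics/t18.png')
im=bot.read_camera('scene')[:,:,::-1];crop(im,160,170,320,260,5,'pics/s18.png')
"
```

```text
time: 21.85
tool_pos: [0.5706, 0.0225, 0.183]
tcp_rot: [-0.055, -3.118, -0.0]
wrist_force: [-25.3, 0.8, 20.1]
width: 0.293
t 21.85 p [0.5706 0.0225 0.183 ] F [-25.3   0.8  20.1] T [0.19 3.42 0.16] w 0.293
```

View pics/t18.png

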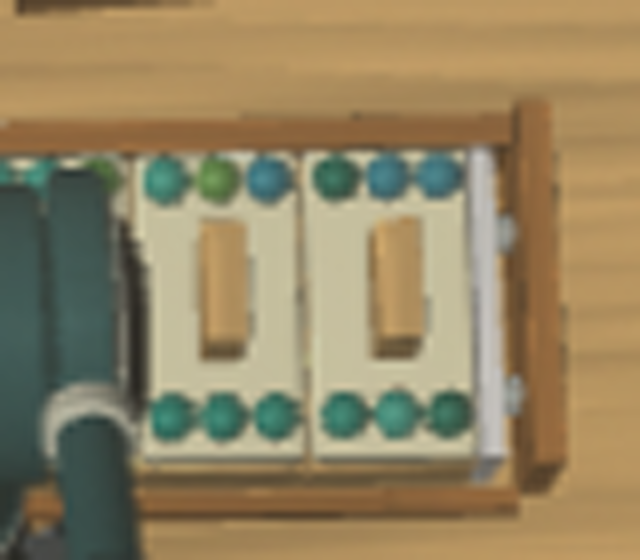

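View pics/s18.png

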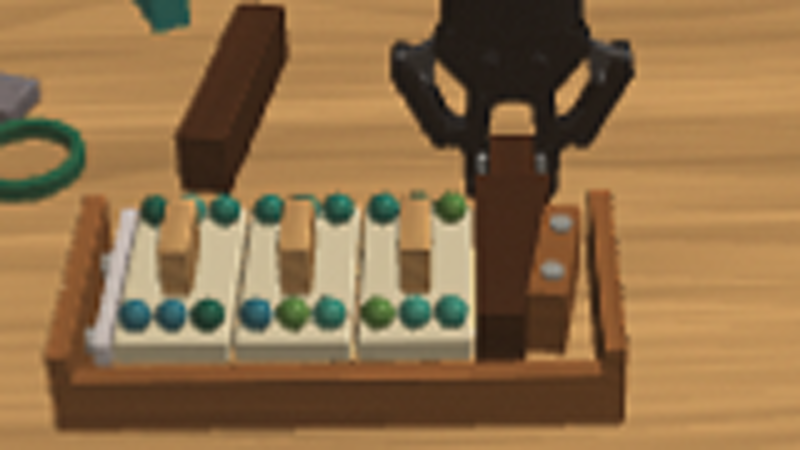

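```bash
python3 -m jog '[[[0.9,0.15,0,-0.1,0,0,0],[0.9,0.3,0,-0.1,0,0,0]]]' 80; python3 -c "
from h import *
st()"
```

```text
time: 22.2
tool_pos: [0.5694, 0.0225, 0.1831]
tcp_rot: [-0.055, -3.125, -0.0]
wrist_force: [-10.7, 1.4, 0.8]
width: 0.293
t 22.2 p [0.5694 0.0225 0.1831] F [-10.7   1.4   0.8] T [0.07 1.53 0.15] w 0.293
```

```bash
python3 -m jog '[[[0.9,0.15,0,0,0,0,0],[0.5,0.2,0,0,0,0,0],[0.45,0.3,0,0,0,0,0],[0.45,0.3,0,0,0,0,0]]]' 60; python3 -c "
from h import *
st()
im=bot.read_camera('wrist')[:,:,::-1];cv2.imwrite('pics/w19.png',im)"
```

```text
time: 22.7
tool_pos: [0.5726, 0.0221, 0.187]
tcp_rot: [0.056, 3.14, -0.0]
wrist_force: [-0.3, -0.1, 0.7]
width: 0.553
t 22.7 p [0.5726 0.0221 0.187 ] F [-0.3 -0.1  0.7] T [-0.06 -0.    0.  ] w 0.553
```

View pics/w19.png

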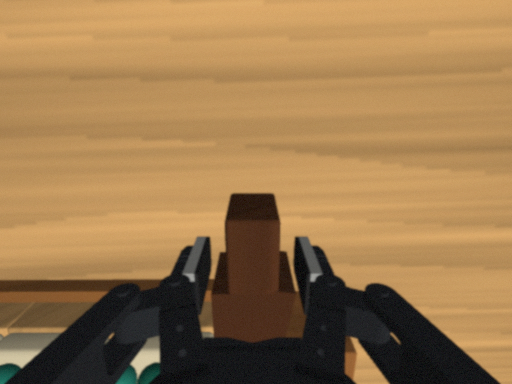

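```bash
python3 -m jog '[[[0.45,0.2,0,-2,0,0,0],[0.45,0.2,0,-7,0,0,0],[0.45,0.2,0,-13,0,0,0],[0.45,3,0,-18,0,0,0],[0.45,9,0,-20,0,0,0],[0.45,14,6,-20,0,0,0],[0.45,14,12,-20,0,0,0],[0.45,14,18,-20,0,0,0],[0.45,14,24,-20,0,0,0],[0.45,14,24,-20,0,0,0]]]' ; python3 -c "
from h import *
st()
im=bot.read_camera('top')[:,:,::-1];cv2.imwrite('pics/t20f.png',im);crop(im,230,115,350,205,6,'pics/t20.png')
im=bot.read_camera('scene')[:,:,::-1];cv2.imwrite('pics/s20.png',im);crop(im,160,170,320,260,5,'pics/s20c.png')"
```

```text
time: 24.0
tool_pos: [0.4404, 0.2704, 0.3886]
tcp_rot: [0.048, 3.139, 0.004]
wrist_force: [0.7, 0.0, 0.5]
width: 0.551
t 24.0 p [0.4404 0.2704 0.3886] F [0.7 0.  0.5] T [-0.01  0.03 -0.  ] w 0.551
```

View pics/t20.png

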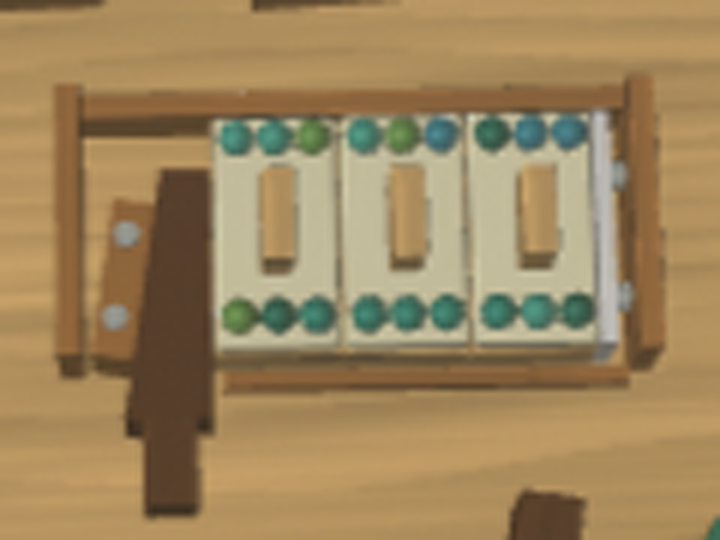

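View pics/s20c.png

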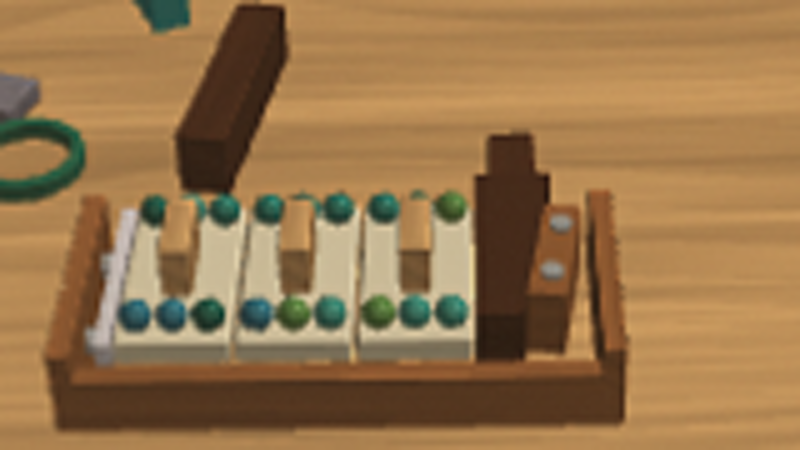

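View pics/t20f.png

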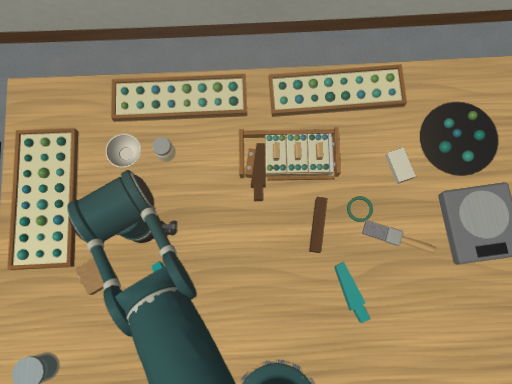

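Run:
```python
from h import *
a=cv2.cvtColor(cv2.imread("pics/t5.png"),cv2.COLOR_BGR2GRAY).astype(float)
im=cv2.imread("pics/t20f.png"); crop(im,230,115,350,195,6,"pics/t20s.png")
b=cv2.cvtColor(cv2.imread("pics/t20s.png"),cv2.COLOR_BGR2GRAY).astype(float)
t=bot.camera_model("top"); d=(pj(t,[.67,-.1,.06])-pj(t,[.67,-.11,.06]))/10; print("px/mm",d)
for n,(x0,x1) in dict(C=(235,320),B=(355,445),A=(485,575)).items():
    tpl=b[125:335,x0:x1].astype(np.float32); sr=a[115:345,x0-25:x1+25].astype(np.float32)
    r=cv2.matchTemplate(sr,tpl,cv2.TM_CCOEFF_NORMED); _,v,_,l=cv2.minMaxLoc(r); print(n,v,"moved mm",(25-l[0])/6/np.linalg.norm(d), 10-l[1])
# fixed ref
tpl=b[75:150,625:665].astype(np.float32); r=cv2.matchTemplate(a[65:160,615:675].astype(np.float32),tpl,cv2.TM_CCOEFF_NORMED); print(cv2.minMaxLoc(r))
```

```text
px/mm [-0.35991072  0.01651165]
C 0.9873355627059937 moved mm 2.7755475126337306 -1
B 0.9886125922203064 moved mm 2.7755475126337306 -1
A 0.9944302439689636 moved mm 2.7755475126337306 0
(0.436588853597641, 0.9993571639060974, (0, 0), (10, 10))
```

Run:
```python
from h import *
a=cv2.imread("pics/top0.png").astype(int);b=cv2.imread("pics/t20f.png").astype(int)
for n,(x,y,r) in dict(packer=(318,225,30),bangle=(360,209,16),jar=(163,149,14),bowl=(123,151,20),brush=(395,236,35),polish=(401,165,18),dec2=(352,292,32)).items():
    print(n,abs(a-b)[y-r:y+r,x-r:x+r].max())
st(); print(bot.finish_job())
```

```text
packer 16
bangle 16
jar 15
bowl 115
brush 16
polish 16
dec2 149
t 24.1 p [0.4406 0.2678 0.3878] F [ 0.1  0.1 -1. ] T [-0.    0.03  0.01] w 0.549
the job is handed in; nothing more can be done
None
```

The row is closed and locked with the wedge, and the job was handed in at about 24 s of the 69 s allowed.

**What I did:**
- **Row:** I gripped block_c's bar and slid the row about 17 mm until I felt the plate, at about 6 N.
- **Wedge:** I drew it out of the cubby by its toe and laid it on the bench in front of the gap. I let go, then took it again by the tang.
- **Drive:** It met the stop at about 70 mm depth. I drove it on to about 93 mm, with the push rising to 25 N, then eased off, opened the gripper and moved clear.

**Last checks:**
- **Lock:** After release the wedge sits flat, with its straight side along block_c and its other side against the stop.
- **Row:** All three blocks had moved together 2.8 mm further toward the plate than when I first closed the row. The plate was probably already slightly compressed at that point, so I did not confirm that it reached its solid stop at 3.5 mm.
- **Force:** The peak push of 25.3 N is at the top of the 15 to 25 N range. The tool also read up to 20 N upward force, so part of the push was probably friction against the bench.
- **Bystanders:** Packer, bangle, jar, brush and polish matched the first picture.
- **Not settled:** The difference check did not pass for the bowl or the right turquoise look-alike. The arm probably entered both windows; the bowl and look-alike look unmoved in the picture. I did not compare the pouchbox or the left turquoise look-alike, which the arm partly hid.

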